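Stow the food in the worktop store box and bolt its hatch

ROBOT

A 7-joint arm with a two-finger parallel gripper is mounted at the origin on a cart in front of the work surface, level with it; the furniture and walls round the work are solid. World frame = base frame: x ahead of the robot, y to its left, z up, the work surface at z = 0. Lengths are in m, angles in rad, forces in N, time in s.
With the tool pointing down it reaches from about 0.425 to 0.925 m from the base axis. Payload 6.8 kg.
Tool frame: the origin (TCP) lies midway between the tips of the shut fingers; the grasp point (between the pads) lies 19 mm behind it; z points along the fingers, y is the line along which they close (so a half turn about z gives the same grasp; the last joint's range is limited). The gripper opens to 85 mm and grips with 20 to 120 N. Pads are 22 mm wide; open, the fingers measure 114 mm over their backs; the gripper's body (76 mm by 85 mm) begins 54 mm behind the grasp point. The pads swing forward as they close: fully open they stand 13 mm farther back than shut.
Start: joints at [-0.108, 0.477, 0.022, 1.555, -0.011, 1.109, -0.083], TCP at [0.675, 0, 0.205] pointing down, gripper open.
Joint ranges: [-2.96, 2.96], [-0.34, 2.1], [-1.41, 1.46], [0.24, 2.44], [-1.37, 4.51], [0.17, 1.92], [-2.96, 2.96]. Speed limits (rad/s): [2.39, 2.39, 3.14, 3.14, 3.14, 3.14, 3.14].

INTERFACE

Orientations are given as a rotation vector (axis times angle).
In Python, from bench import get_obs, grab_frame, camera_params, r gives the robot as it stands.
- The arm moves only by the shell command python3 -m jog 'ROWS' [FORCE]. ROWS is JSON, a list of rows, each an object of numbers: "rx", "ry", "rz": the turn, a rotation vector about the world's x, y, z scaled (see below); "x", "y", "z": the shift along the world's x, y, z scaled (see below); "jaw": the opening, from -1 (shut) to 1 (fully open). In form: [{"rx": .., "ry": .., "rz": .., "x": .., "y": .., "z": .., "jaw": ..}, ...]. A call has 1 to 8 rows; each row shifts and turns the commanded pose from where the row before left it; what a row does not reach is not made up. The controller multiplies each number of a shift by 60 mm and each number of a turn by 10 degrees. A row lasts 1/8 s, in which the tool goes at most 62.5 mm and 10.7 degrees, less where a joint would pass 70% of its speed; a pose out of reach is approached as far as the arm can. A call with a number of a shift or a turn outside -1 to 1 is refused whole. A call with a gripper value outside its range is refused whole. The fingers move at their own pace and stop on an object; FORCE is the grip in N (left out, the last holds). Time passes only in rows, so rows that do not move let the fingers close. It gives the time, the measured TCP pose, the force, the opening and the grip force at its end, in the units of the state.
- get_obs(): the state, without advancing time (a new reading comes with each control period).
- grab_frame(name): name is "scene" or "side" or "wrist"; returns the picture (480x640x3 uint8, red, green, blue); there is no depth.
- camera_params(name): a dict with "fx", "fy", "cx", "cy" (pixels), "R" (3x3) and "t" (3): a world point X has camera coordinates R X + t. Camera axes: x right, y down, z forward; pixel columns grow to the right and rows downward; lengths in m; the calibration is good to about 2 mm. A picture is of the moment at which its call begins: read the wrist's pose just before it. camera_params takes no time and is no camera call; for the wrist camera it gives the pose at the moment of the call.
- r.hand_in(): hands the job in; it is judged then, once.
The state is a dict: "clock": time; "joints": joint angles; "qvel": joint speeds; "tau": joint torques, N m; "tcp_pos": TCP position; "orientation": TCP orientation; "contact_force": force on the tool from outside, world axes, zero at the start; "moment": the same for the moment, N m; "grip_width": finger opening in m; "gripper_force": force on a finger pad.
Only numpy, scipy, OpenCV 4.12 (cv2) and the standard library are available. Lean on these libraries where they do the work, as an engineer would, in place of code of your own. Each camera call takes 0.05 s, during which the arm holds its last target. There are 200 camera calls.

TASK

Put away the tomato-paste tins and the garlic that are standing out on the worktop: slide the black hold-down along its track to the open left end, lift it off and set it down on the worktop beside the wooden store box. Flip up the ring pull in the hatch, open the hatch by it until it stands upright, and put the food in the store box. Then shut the hatch flush, fold the ring flat into its pocket and slide the bolt fully home over the hatch, leaving the other things on the worktop where they are.

Things in the scene. Friction and masses are not known exactly. Their poses are not given: they have to be found in the camera images.
- store_box: Fixed wooden store box, 282 (x) x 323 (y) x 114 mm high, on the worktop. Origin at worktop height under the hatch's middle; x from the robot-side strip to the hinge, y left, z up. Spans x -157..125, y -144..179 mm; flat deck at z 114. At the start the worktop left of its front corner (box x -160..-80, y 185..280) is clear
- well (a point): Middle of the inner floor of the one open well under the hatch. In the box frame the well spans x -97..99, y -122..122 mm, its floor is at z 12 mm; with the hatch shut 77 mm of height is free everywhere
- track_end (a point): Open left end of the aluminium T-track, at deck height. The track, 40 mm wide and 14.5 mm high, runs on the deck's front strip along box y at x -127 mm, from a stopped right end (y -110) to this end (y 120). Slot 12.4 mm wide; channel under the lips 29 mm wide, 8.5 mm high
- hold_down: Loose black hold-down, 120 g, 57 mm high, captive in the T-track until its 30 mm long foot is past the open left end (box y over 137 mm); then it lifts straight out. Origin under its foot, 2 mm above the deck at start; axes as the box. An arm to +x ends in a rubber pad (x 41, lowest at z 4.5 mm) over the hatch's front edge and keeps it shut. It can stand on the worktop
- hold_down_grip (a point): Middle of the hold-down's upright grip fin, 34 mm (x) x 16 mm (y), from 23 to 56 mm above the hold-down's origin (this point 39.5 mm above it); below it the base is 40 x 34 mm
- hatch (a joint): Hatch angle (rad): 0 shut and flush, 1.57 upright, stop at 1.75; front edge swings up and back over the hinge. The hinge is stiff (0.55 N m): it stays where left. Plywood, 191 (x) x 240 (y) x 15 mm, about 0.4 kg; the ring's pocket hangs to 25 mm below its top face
- hatch_hinge (a point): Point on the hatch's hinge axis (the axis lies along the box's y), at deck height in the middle of the back edge, box frame [98, 0, 114] mm
- hatch_edge (a point): Middle of the hatch's front edge on its top face, 193 mm from the hinge axis; moves with the hatch
- ring_pull (a joint): Angle (rad) of the steel ring pull relative to the hatch: 0 flat in its pocket, 1.57 square to the hatch, stop at 2.6 leaning over the front edge; light friction, stays where left. Pivot along y, 171 mm from the hinge axis, 5 mm below the hatch's top face; folded, the ring lies from pivot toward the hinge. Pocket (hatch shut): box x -81..21, y -34..34 mm, 22 mm deep
- ring_bar (a point): Middle of the ring's round cross bar, 8 mm diameter, 48 mm long along box y, 50 mm from the pivot; the ring is a U with 40 mm between its legs. Folded, the bar lies at box x -23 mm, 5 mm below the deck, with over 36 mm of open pocket before and behind it for fingers closing along x. Moves with the ring
- bolt (a joint): Travel of the bolt (m): 0 drawn back, 0.030 fully home at its end stop, over the hatch. It slides to the box's -y (right) with about 2 N friction
- bolt_knob (a point): Top centre of the bolt's upright black knob on the deck's left strip, 14 mm diameter and 22 mm tall, top 36.5 mm above the deck, steel rails below it 12 mm above the deck; box frame x 0, y 158 mm drawn back and 128 mm home
- tin_1: Tomato-paste tin, upright cylinder 57 mm diameter, 72 mm tall, about 180 g; origin under its centre, z up. May be absent
- tin_2: Second tin like tin_1. May be absent
- garlic: Garlic bulb about 54 x 55 x 56 mm, 35 g; origin under its centre. May be absent
- spice_jar: Bystander: spice jar with ochre cap, 45 mm diameter, 98 mm tall, origin under its centre; leave alone
- salt_shaker: Bystander: salt shaker, 44 mm diameter, 90 mm tall, origin under its centre; leave alone
- sardine_tin: Bystander: flat sardine tin 63 x 105 x 27 mm, origin under its centre; leave alone

How it is judged:
By the outcome, as a careful person would: the job done as asked, in the order asked, and still so for the second after the job is handed in, with the robot touching nothing.
Of tin_1, tin_2, garlic only 2 to 3 are there at a start; the rules pass over those that are not, and their reading is None.
At some moment in a run one of tin_1, tin_2, garlic may be knocked a few centimetres aside while the robot is not near it.
It also fails if it takes over 210 s, if anything falls off the work surface, if the arm or the gripper's body presses on something with over 40 N, if the wrist force passes 120 N, or if a joint passes its speed limit or range.

## Working session

There is one attempt and no reset: what is moved stays moved. The work goes in short steps, Python scripts to look and compute and a shell command to move; the robot and the scene stay as the last step left them, time stands still between calls to the robot, and variables do not carry over. Pictures are saved under pics/ and viewed, at most 14 in all, crops included, and the job is handed in when it is done.

```bash
mkdir -p pics; ls
python3 - <<'E'
from bench import *
import cv2,numpy as np
for n in("scene","side"):
    f=grab_frame(n); cv2.imwrite(f"pics/{n}0.png",f[:,:,::-1]); p=camera_params(n); print(n,{k:np.round(v,4).tolist() for k,v in p.items()})
o=get_obs(); print(o)
E
```

```text
pics
scene {'fx': 491.0364, 'fy': 491.0364, 'cx': 312.3994, 'cy': 247.9616, 'R': [[-0.6331, -0.7738, 0.0183], [-0.5231, 0.4103, -0.747], [0.5705, -0.4825, -0.6646]], 't': [0.5224, 0.2791, 0.8132]}
side {'fx': 502.8767, 'fy': 502.8767, 'cx': 324.535, 'cy': 237.2257, 'R': [[-0.5044, 0.8635, 0.0032], [0.6677, 0.3923, -0.6327], [-0.5476, -0.317, -0.7744]], 't': [0.0782, -0.3824, 1.4196]}
{'clock': 0.1, 'joints': array([-0.10810943,  0.47772927,  0.02238213,  1.55632898, -0.01152739,
        1.1093302 , -0.08311585]), 'qvel': array([-7.80344425e-04, -2.20503045e-03, -1.05238694e-03, -1.57680786e-03,
        5.87220386e-05,  6.15010197e-04, -3.02239365e-04]), 'tau': array([ 5.69385389e-03, -5.97765398e+01,  1.61440808e+00, -2.81952703e+01,
        1.29656185e-02,  5.02699884e-03, -1.13572563e-05]), 'tcp_pos': array([ 6.74424325e-01, -2.40679153e-05,  2.04525783e-01]), 'orientation': array([-2.22070416e+00, -2.22062990e+00,  1.97474830e-03]), 'contact_force': array([-0.59277958, -1.19079368,  0.07129517]), 'moment': array([-0.01943496, -0.00121459, -0.00502886]), 'gripper_force': 0.0, 'grip_width': 0.0851329550105098}
```

View pics/scene0.png

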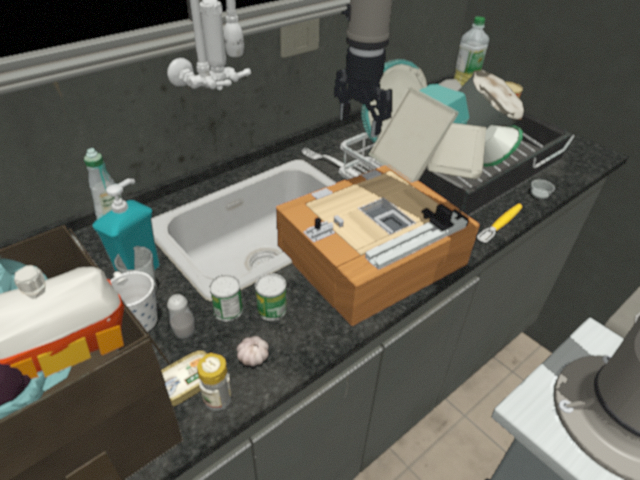

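View pics/side0.png

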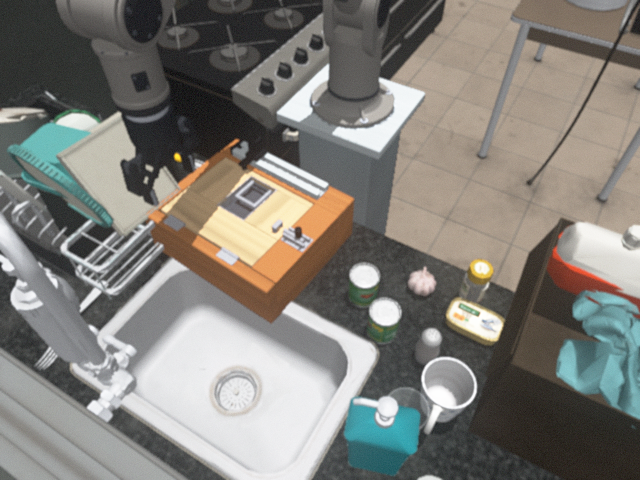

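Scene: the box is around (375,235), tins at (226,298) and (271,297), garlic at (253,350), and the hold-down at (445,215). The side view shows the same layout. I'll enlarge both to get the box corners.

Run:
```python
import cv2
a=cv2.imread("pics/scene0.png")[150:325,265:490]; b=cv2.imread("pics/side0.png")[130:330,140:370]
cv2.imwrite("pics/sc1.png",cv2.resize(a,None,fx=3.4,fy=3.4,interpolation=cv2.INTER_CUBIC))
cv2.imwrite("pics/sd1.png",cv2.resize(b,None,fx=3,fy=3,interpolation=cv2.INTER_CUBIC))
```

```text
(no output)
```

View pics/sc1.png

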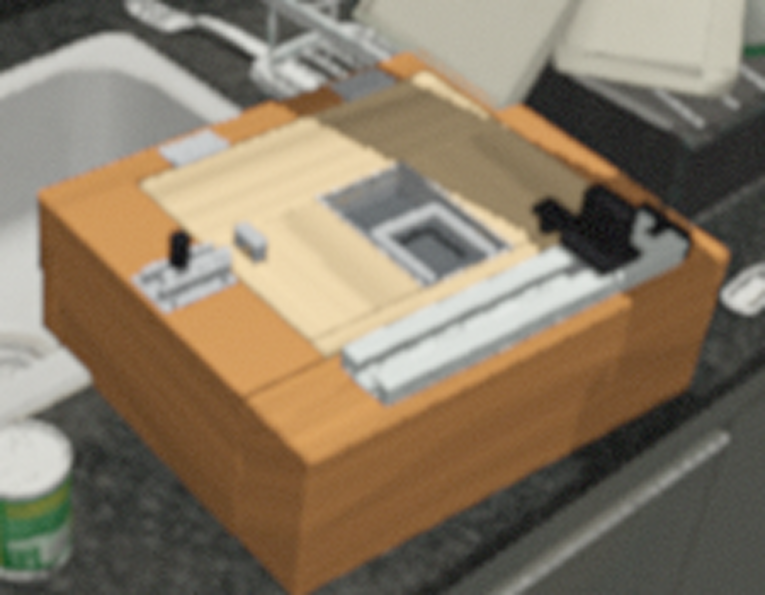

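View pics/sd1.png

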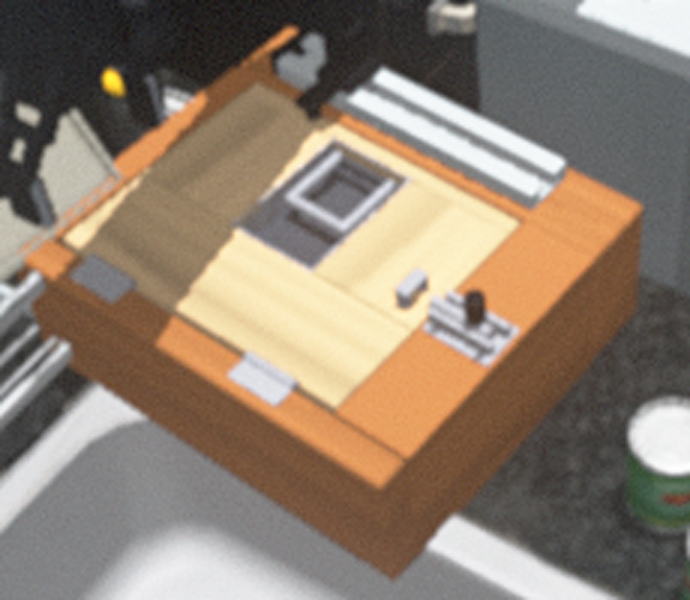

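The crops show the deck corners, hatch corners and knob clearly. The hold-down is at the right end of the track and its arm points to +x. Next I fit the box pose and triangulate the food.

```bash
cat > h.py <<'E'
import numpy as np
from scipy.optimize import least_squares
from scipy.spatial.transform import Rotation as Ro
def proj(p,X):
    c=np.atleast_2d(X)@np.array(p["R"]).T+np.array(p["t"]); return np.c_[p["fx"]*c[:,0]/c[:,2]+p["cx"],p["fy"]*c[:,1]/c[:,2]+p["cy"]]
def onplane(p,uv,z):
    R=np.array(p["R"]);t=np.array(p["t"]);C=-R.T@t
    d=R.T@np.array([(uv[0]-p["cx"])/p["fx"],(uv[1]-p["cy"])/p["fy"],1]); return C+d*(z-C[2])/d[2]
E
python3 - <<'E'
from h import *; from bench import camera_params
P={n:camera_params(n) for n in("scene","side")}
S=[((-157,179,114),(305,465)),((125,179,114),(40,195)),((-157,-144,114),(727,245)),((-96,120,114),(325,352)),((96,120,114),(142,182)),((0,158,150.5),(180,235))]
D=[((-157,179,114),(642,207)),((125,179,114),(385,487)),((-157,-144,114),(293,28)),((-96,120,114),(522,218)),((96,120,114),(342,408)),((0,158,150.5),(473,293))]
data=[("scene",np.array([a for a,_ in S])/1e3,np.array([b for _,b in S])/3.4+[265,150]),("side",np.array([a for a,_ in D])/1e3,np.array([b for _,b in D])/3+[140,130])]
def W(q,B): return B@Ro.from_euler('z',q[2]).as_matrix().T+[q[0],q[1],0]
f=lambda q:np.concatenate([(proj(P[n],W(q,B))-u).ravel() for n,B,u in data])
s=least_squares(f,[.6,0,0],loss='soft_l1'); print("box",s.x,np.degrees(s.x[2])); print(np.round(f(s.x).reshape(-1,2),1).tolist())
for n,z,a,b in[("tinA",.072,(226,285),(364,274)),("tinB",.072,(271,283),(384,308)),("tinB'",.072,(271,283),(364,274)),("tinA'",.072,(226,285),(384,308)),("garlic",.025,(253,351),(422,282)),("jar",.098,(212,367),(481,269)),("salt",.085,(177,301),(431,335)),("sard",.027,(183,375),(474,320))]:
    print(n,onplane(P["scene"],a,z)[:2].round(3),onplane(P["side"],b,z)[:2].round(3))
q=s.x
for n,B in[("fl-corner",(-157,179,0)),("hold? y-95",(-127,-93,155)),("grip at y+145",(-127,145,155)),("drop",(-120,232,0)),("ring",(-23,0,109)),("knob",(0,158,150)),("well",(0,0,12)),("edge",(-95,0,114)),("hinge",(98,0,114))]: print(n,W(q,np.array([B])/1e3).round(4))
E
```

```text
box [ 0.56477672  0.03796819 -0.08597149] -4.925803309591179
[[2.0, -1.2], [-2.5, -2.0], [1.7, 1.1], [0.7, 0.3], [-1.7, -0.4], [-1.5, 0.0], [1.5, -1.7], [-0.6, 0.1], [-1.4, -1.6], [0.6, 0.2], [-1.2, -0.3], [2.8, 1.5]]
tinA [0.605 0.391] [0.557 0.321]
tinB [0.557 0.322] [0.605 0.387]
tinB' [0.557 0.322] [0.557 0.321]
tinA' [0.605 0.391] [0.605 0.387]
garlic [0.479 0.419] [0.485 0.418]
jar [0.446 0.512] [0.454 0.511]
salt [0.613 0.486] [0.62  0.483]
sard [0.51 0.54] [0.516 0.537]
fl-corner [[0.4237 0.2298 0.    ]]
hold? y-95 [[ 0.4303 -0.0438  0.155 ]]
grip at y+145 [[0.4507 0.1933 0.155 ]]
drop [[0.4651 0.2794 0.    ]]
ring [[0.5419 0.0399 0.109 ]]
knob [[0.5783 0.1954 0.15  ]]
well [[0.5648 0.038  0.012 ]]
edge [[0.4701 0.0461 0.114 ]]
hinge [[0.6624 0.0296 0.114 ]]
```

```bash
python3 -m jog '[{"z":1,"jaw":1},{"z":0.6,"rz":1,"x":-0.5},{"rz":1,"x":-0.5},{"rz":1,"x":-0.5},{"rz":1,"x":-0.5},{"rz":1,"x":-0.5},{"rz":1,"x":-0.5},{"rz":1,"x":-0.5}]'; python3 -m jog '[{"rz":1},{"rz":0.5},{}]'
python3 - <<'E'
from bench import *
import cv2,numpy as np,pickle
p=camera_params("wrist");o=get_obs();f=grab_frame("wrist"); cv2.imwrite("pics/w1.png",f[:,:,::-1]); pickle.dump(p,open("w1.pkl","wb")); print(o["tcp_pos"],o["orientation"],o["joints"],p["t"],-np.array(p["R"]).T@p["t"])
E
```

```text
[ 6.74424325e-01 -2.40679153e-05  2.04525783e-01] [-2.22070416e+00 -2.22062990e+00  1.97474830e-03] [-0.10810943  0.47772927  0.02238213  1.55632898 -0.01152739  1.1093302
 -0.08311585] [-0.6740175  -0.03939579  0.38009548] [0.67436164 0.07540272 0.37399865]validation failed for argument at $[0]...
validation failed for argument at $[0]...
```

View pics/w1.png

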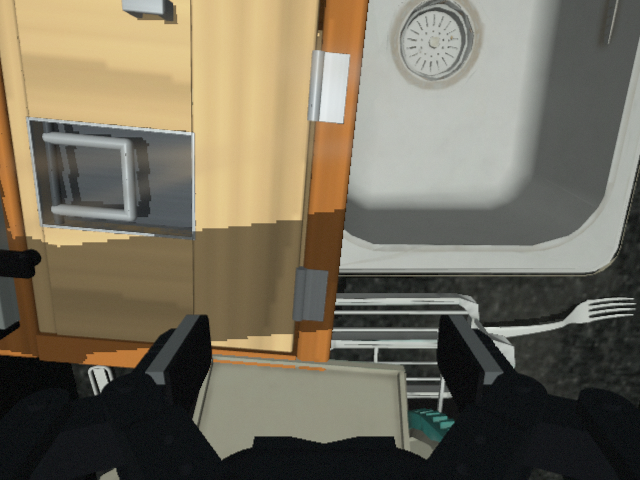

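The wrist view shows the pocket corners at about (29,118), (193,131), (193,238) and (43,227), and the ring bar at x≈128. The move was refused: rows need every field. I'll turn by -95° instead, so the camera sits on the box side.

```bash
python3 -m jog '[{"rx":0,"ry":0,"rz":0,"x":0,"y":0,"z":1,"jaw":1},{"rx":0,"ry":0,"rz":-1,"x":-0.5,"y":0,"z":0.6,"jaw":1},{"rx":0,"ry":0,"rz":-1,"x":-0.5,"y":0,"z":0,"jaw":1},{"rx":0,"ry":0,"rz":-1,"x":-0.5,"y":0,"z":0,"jaw":1},{"rx":0,"ry":0,"rz":-1,"x":-0.5,"y":0,"z":0,"jaw":1},{"rx":0,"ry":0,"rz":-1,"x":-0.5,"y":0,"z":0,"jaw":1},{"rx":0,"ry":0,"rz":-1,"x":-0.5,"y":0,"z":0,"jaw":1},{"rx":0,"ry":0,"rz":-1,"x":-0.5,"y":0,"z":0,"jaw":1}]'; python3 -m jog '[{"rx":0,"ry":0,"rz":-1,"x":-0.2,"y":0,"z":0,"jaw":1},{"rx":0,"ry":0,"rz":-1,"x":0,"y":0,"z":0,"jaw":1},{"rx":0,"ry":0,"rz":-0.5,"x":0,"y":0,"z":0,"jaw":1},{"rx":0,"ry":0,"rz":0,"x":0,"y":0,"z":0,"jaw":1}]'
python3 - <<'E'
from bench import *
import cv2,numpy as np,pickle
p=camera_params("wrist");o=get_obs();f=grab_frame("wrist"); cv2.imwrite("pics/w2.png",f[:,:,::-1]); pickle.dump(p,open("w2.pkl","wb")); print(o["tcp_pos"],o["orientation"],o["joints"],-np.array(p["R"]).T@p["t"])
E
```

```text
clock: 1.15
tcp_pos: [0.4638, -0.0, 0.3012]
orientation: [-3.095, -0.537, 0.001]
contact_force: [0.6, -0.5, 0.2]
grip_width: 0.0853
gripper_force: 0.0
clock: 1.65
tcp_pos: [0.4528, -0.0, 0.3013]
orientation: [3.139, -0.136, -0.0]
contact_force: [-0.1, 0.0, -0.1]
grip_width: 0.0857
gripper_force: 0.0
[ 4.52798035e-01 -2.44097292e-05  3.01276941e-01] [ 3.13858152e+00 -1.35601701e-01 -4.03229869e-04] [-2.91662309e-01  9.21105932e-03  1.55771320e-01  1.94041043e+00
 -1.49896903e-03  1.19235049e+00 -1.79249545e+00] [ 0.52854696 -0.00755123  0.47075594]
```

View pics/w2.png

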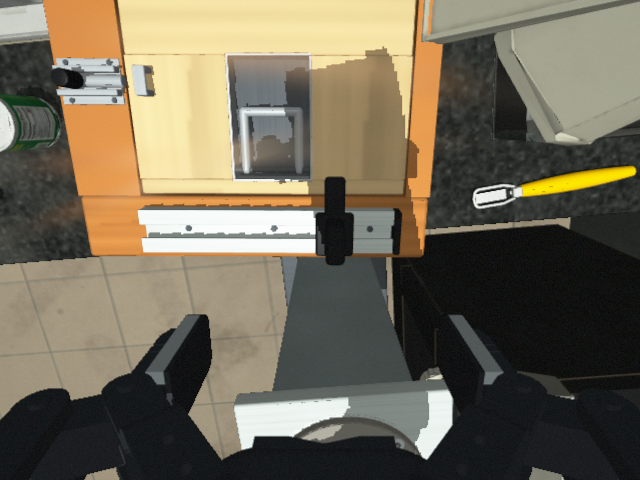

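w2 shows the box square to the camera: pocket corners (235,180), (228,54), (310,54), (310,180), track left end (139,211)/(143,252), and the hold-down fin at about (337,235). Now I refit everything using the wrist views too.

Run:
```python
from h import *; from bench import camera_params
import pickle
P={n:camera_params(n) for n in("scene","side")}; P["w2"]=pickle.load(open("w2.pkl","rb")); P["w1"]=camera_params("wrist")
S=[((-157,179,114),(305,465)),((125,179,114),(40,195)),((-157,-144,114),(727,245)),((-96,120,114),(325,352)),((96,120,114),(142,182)),((0,158,150.5),(180,235))]
D=[((-157,179,114),(642,207)),((125,179,114),(385,487)),((-157,-144,114),(293,28)),((-96,120,114),(522,218)),((96,120,114),(342,408)),((0,158,150.5),(473,293))]
W2=[((-81,34,114),(235,180)),((21,34,114),(228,54)),((21,-34,114),(310,54)),((-81,-34,114),(310,180)),((-157,179,114),(90,254)),((-157,-144,114),(425,255)),((-107,120,128.5),(139,211)),((-147,120,128.5),(143,252)),((-95,120,114),(140,193)),((-95,-120,114),(404,194))]
pk=lambda n,L,s,o:(n,np.array([a for a,_ in L])/1e3,np.array([b for _,b in L])/s+o)
data=[pk("scene",S,3.4,[265,150]),pk("side",D,3,[140,130])]
w=pk("w2",W2,1,[0,0])
def W(q,B): return np.atleast_2d(B)@Ro.from_euler('z',q[2]).as_matrix().T+[q[0],q[1],0]
for d in(data,[w],data+[w,w]):
    f=lambda q:np.concatenate([(proj(P[n],W(q,B))-u).ravel() for n,B,u in d])
    s=least_squares(f,[.6,0,0],loss='soft_l1'); print("box",s.x.round(4),np.degrees(s.x[2]).round(2))
    if len(d)==1: print(np.round(f(s.x).reshape(-1,2),1).tolist()); qw=s.x
q=qw; np.save("q.npy",q)
X=onplane(P["w2"],(337,235),.172); b=Ro.from_euler('z',-q[2]).apply(X-[q[0],q[1],0]); print("fin top",X,"box",b)
X=onplane(P["w2"],(334.5,254),.139); b=Ro.from_euler('z',-q[2]).apply(X-[q[0],q[1],0]); print("base",X,"box",b)
```

```text
box [ 0.5648  0.038  -0.086 ] -4.93
box [ 0.5656  0.0355 -0.0909] -5.21
[[0.5, -2.1], [-0.3, 0.7], [-0.6, 1.0], [0.2, -1.8], [0.7, 2.3], [-0.8, 2.5], [-1.3, -2.0], [0.7, -0.6], [3.0, -0.1], [-0.4, -0.2]]
box [ 0.5656  0.0357 -0.0898] -5.14
fin top [ 0.44278715 -0.01062055  0.172     ] box [-0.11814067 -0.05704296  0.172     ]
base [ 0.41581546 -0.00735353  0.139     ] box [-0.1452976  -0.05623873  0.139     ]
```

```bash
python3 -m jog '[{"rx":0,"ry":0,"rz":-0.02,"x":-0.31,"y":-0.16,"z":0,"jaw":0.2},{"rx":0,"ry":0,"rz":0,"x":0,"y":0,"z":-0.8,"jaw":0.2},{"rx":0,"ry":0,"rz":0,"x":0,"y":0,"z":-0.8,"jaw":0.2},{"rx":0,"ry":0,"rz":0,"x":0,"y":0,"z":-0.7,"jaw":0.2},{"rx":0,"ry":0,"rz":0,"x":0,"y":0,"z":-0.3,"jaw":0.2},{"rx":0,"ry":0,"rz":0,"x":0,"y":0,"z":0,"jaw":0.2},{"rx":0,"ry":0,"rz":0,"x":0,"y":0,"z":0,"jaw":0.2}]' 40; python3 -m jog '[{"rx":0,"ry":0,"rz":0,"x":0,"y":0,"z":0,"jaw":-1},{"rx":0,"ry":0,"rz":0,"x":0,"y":0,"z":0,"jaw":-1},{"rx":0,"ry":0,"rz":0,"x":0,"y":0,"z":0,"jaw":-1},{"rx":0,"ry":0,"rz":0,"x":0,"y":0,"z":0,"jaw":-1}]' 40
```

```text
clock: 2.58
tcp_pos: [0.4347, -0.0098, 0.1464]
orientation: [-3.138, 0.142, -0.002]
contact_force: [-0.3, 1.3, 0.0]
grip_width: 0.0511
gripper_force: 0.0
clock: 3.08
tcp_pos: [0.4352, -0.0092, 0.1461]
orientation: [-3.138, 0.142, -0.003]
contact_force: [-0.5, 0.9, 5.6]
grip_width: 0.0125
gripper_force: 39.5
```

```bash
python3 -m jog '[{"rx":0,"ry":0,"rz":0,"x":0.02,"y":0.2,"z":0,"jaw":-1},{"rx":0,"ry":0,"rz":0,"x":0.02,"y":0.3,"z":0,"jaw":-1},{"rx":0,"ry":0,"rz":0,"x":0,"y":0,"z":0,"jaw":-1}]' 40
python3 - <<'E'
from bench import *
import cv2
o=get_obs();print(o["moment"])
f=grab_frame("wrist"); g=grab_frame("scene"); cv2.imwrite("pics/a3.png",cv2.hconcat([cv2.resize(f[:,:,::-1],(400,300)),cv2.resize(g[120:300,260:500,::-1],(400,300))]))
E
```

```text
clock: 3.45
tcp_pos: [0.4381, 0.0051, 0.1469]
orientation: [3.121, -0.157, 0.004]
contact_force: [-0.1, -48.8, 20.3]
grip_width: 0.0079
gripper_force: 40.2
[-10.94380355   0.08382132   0.05556842]
```

View pics/a3.png

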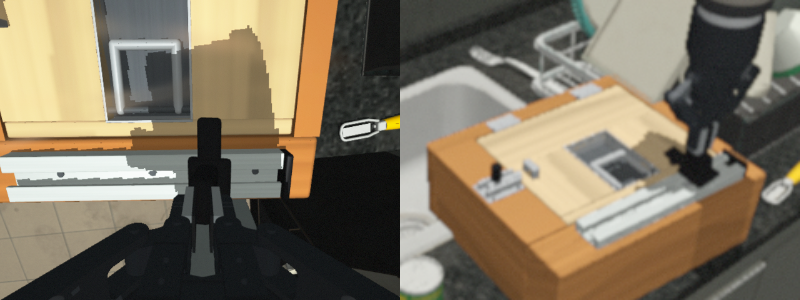

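The combined picture shows the fingers on the hold-down, at around (205,190) in the wrist half. The force is 49 N, so it is jamming or tilting. I'll ease off and take a closer look.

```bash
python3 -m jog '[{"rx":0,"ry":0,"rz":0,"x":-0.02,"y":-0.22,"z":0,"jaw":-1},{"rx":0,"ry":0,"rz":0,"x":0,"y":0,"z":0,"jaw":-1}]' 40
python3 - <<'E'
from bench import *
from h import *
import cv2
o=get_obs();print(o["moment"])
p=camera_params("wrist");f=grab_frame("wrist"); cv2.imwrite("pics/w4f.png",f[:,:,::-1]); cv2.imwrite("pics/w4.png",cv2.resize(f[160:420,220:460,::-1],None,fx=2.3,fy=2.3,interpolation=cv2.INTER_CUBIC))
import pickle; pickle.dump(p,open("w4.pkl","wb"))
q=np.load("q.npy")
for y in(-57,-43): 
  B=np.array([[-86,y,125],[-127,y,172],[-107,y+17,139],[-107,y-17,139]])/1e3
  print(y,proj(p,B@Ro.from_euler('z',q[2]).as_matrix().T+[q[0],q[1],0]).round(0).tolist())
E
```

```text
clock: 3.8
tcp_pos: [0.4381, 0.0017, 0.1473]
orientation: [3.133, -0.151, 0.008]
contact_force: [1.0, -18.3, 14.8]
grip_width: 0.006
gripper_force: 40.1
[-3.87216186 -0.13389896  0.01395506]
-57 [[345.0, 203.0], [350.0, 322.0], [311.0, 252.0], [381.0, 252.0]]
-43 [[317.0, 203.0], [316.0, 323.0], [282.0, 252.0], [352.0, 252.0]]
```

View pics/w4.png

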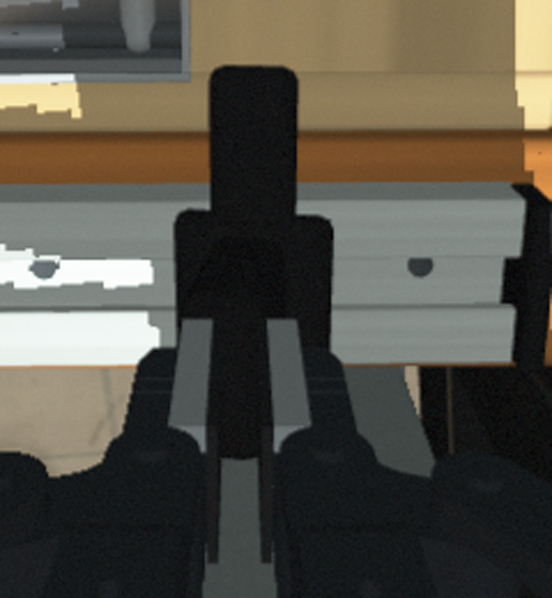

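The fingers are on the fin, but the hold-down has only moved a little: its base is at box y≈-50. Pushing this high tilts the foot and jams it. I'll open, drop lower and hold the base near the lips instead.

```bash
python3 -m jog '[{"rx":0,"ry":0,"rz":0,"x":0,"y":-0.06,"z":0.05,"jaw":0.2},{"rx":0,"ry":0,"rz":0,"x":0,"y":0,"z":0,"jaw":0.2},{"rx":0,"ry":0,"rz":0,"x":0,"y":0,"z":0,"jaw":0.2}]' 40
python3 - <<'E'
from bench import *
from h import *
import cv2,pickle
p=camera_params("wrist");f=grab_frame("wrist"); cv2.imwrite("pics/w5f.png",f[:,:,::-1]); cv2.imwrite("pics/w5.png",cv2.resize(f[160:420,220:460,::-1],None,fx=2.3,fy=2.3,interpolation=cv2.INTER_CUBIC))
q=np.load("q.npy")
for y in(-60,-50,-40): 
  B=np.array([[-86,y,125],[-127,y,172],[-107,y+17,139],[-107,y-17,139]])/1e3
  print(y,proj(p,B@Ro.from_euler('z',q[2]).as_matrix().T+[q[0],q[1],0]).round(0).tolist())
E
```

```text
clock: 4.22
tcp_pos: [0.4352, 0.0043, 0.148]
orientation: [-3.138, 0.141, 0.001]
contact_force: [-0.1, -0.1, 0.3]
grip_width: 0.0512
gripper_force: 0.0
-60 [[356.0, 197.0], [363.0, 315.0], [322.0, 245.0], [393.0, 245.0]]
-50 [[336.0, 197.0], [339.0, 315.0], [301.0, 245.0], [372.0, 245.0]]
-40 [[316.0, 197.0], [315.0, 315.0], [281.0, 245.0], [351.0, 245.0]]
```

View pics/w5.png

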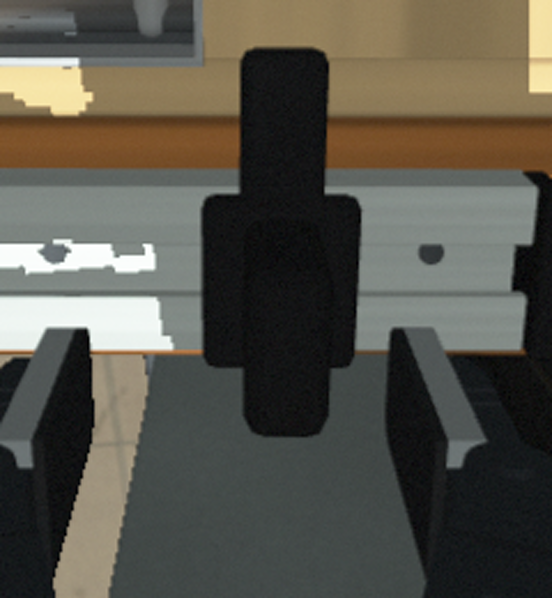

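The hold-down stands upright at box y≈-53: base crop x 203–360, fin 245–330. The gripper is about 10 mm left of it. I'll centre it and go low on the base.

```bash
python3 -m jog '[{"rx":0,"ry":0,"rz":0,"x":0,"y":-0.17,"z":0,"jaw":0.2},{"rx":0,"ry":0,"rz":0,"x":0,"y":0,"z":-0.3,"jaw":0.2},{"rx":0,"ry":0,"rz":0,"x":0,"y":0,"z":0,"jaw":0.2}]' 20;  python3 -m jog '[{"rx":0,"ry":0,"rz":0,"x":0,"y":0,"z":0,"jaw":-0.3},{"rx":0,"ry":0,"rz":0,"x":0,"y":0,"z":0,"jaw":-0.3},{"rx":0,"ry":0,"rz":0,"x":0,"y":0,"z":0,"jaw":-0.3}]' 20
```

```text
clock: 4.65
tcp_pos: [0.4345, -0.0072, 0.1295]
orientation: [3.138, -0.143, -0.004]
contact_force: [0.2, -0.1, 0.2]
grip_width: 0.0516
gripper_force: 0.0
clock: 5.03
tcp_pos: [0.4359, -0.0065, 0.1308]
orientation: [-3.138, 0.142, -0.001]
contact_force: [0.4, -0.3, 1.3]
grip_width: 0.0297
gripper_force: 0.0
```

```bash
python3 -m jog '[{"rx":0,"ry":0,"rz":0,"x":0,"y":0,"z":0.03,"jaw":0.0},{"rx":0,"ry":0,"rz":0,"x":0,"y":0,"z":0,"jaw":0.0},{"rx":0,"ry":0,"rz":0,"x":0,"y":0,"z":-0.1,"jaw":0.0},{"rx":0,"ry":0,"rz":0,"x":0,"y":0,"z":0,"jaw":0.0}]' 20;python3 -m jog '[{"rx":0,"ry":0,"rz":0,"x":0,"y":0,"z":0,"jaw":-0.3},{"rx":0,"ry":0,"rz":0,"x":0,"y":0,"z":0,"jaw":-0.3},{"rx":0,"ry":0,"rz":0,"x":0,"y":0,"z":0,"jaw":-0.3}]' 20
```

```text
clock: 5.52
tcp_pos: [0.4351, -0.0067, 0.1256]
orientation: [3.138, -0.143, -0.002]
contact_force: [-0.8, 0.5, 0.0]
grip_width: 0.0424
gripper_force: 0.0
clock: 5.9
tcp_pos: [0.4357, -0.0066, 0.1263]
orientation: [3.138, -0.143, 0.0]
contact_force: [0.2, 0.3, -0.3]
grip_width: 0.03
gripper_force: 0.0
```

```bash
python3 -m jog '[{"rx":0,"ry":0,"rz":0,"x":0,"y":0,"z":0,"jaw":-0.5},{"rx":0,"ry":0,"rz":0,"x":0,"y":0,"z":0,"jaw":-0.5},{"rx":0,"ry":0,"rz":0,"x":0,"y":0,"z":0,"jaw":-0.5}]' 20
python3 - <<'E'
from bench import *
from h import *
import cv2
f=grab_frame("wrist"); g=grab_frame("side");cv2.imwrite("pics/side6.png",g[:,:,::-1])
a=cv2.resize(f[140:400,220:460,::-1],(480,520)); cv2.imwrite("pics/w6.png",a)
E
```

```text
clock: 6.28
tcp_pos: [0.4357, -0.0066, 0.1262]
orientation: [3.138, -0.142, 0.0]
contact_force: [-0.1, 0.2, -0.0]
grip_width: 0.0215
gripper_force: 0.0
```

View pics/w6.png

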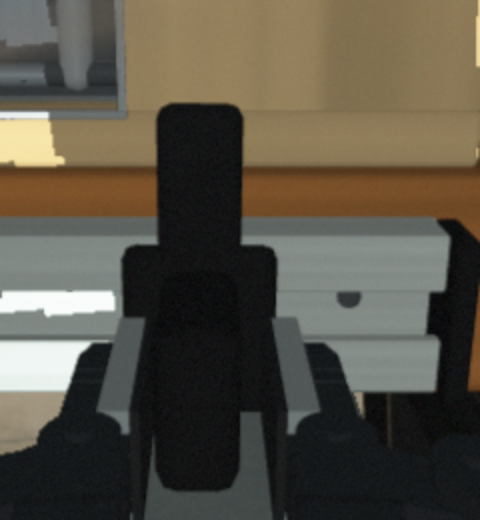

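Run:
```python
from bench import *
from h import *
p=camera_params("wrist");o=get_obs();T=Ro.from_rotvec(o["orientation"]).as_matrix(); print(p["fx"],T.round(3).tolist())
for dz in(0,-.005,-.010,-.015,-.02):
  for s in(1,-1): 
    L=np.array([[s*.011,sg*.01075,dz] for sg in(1,-1)]); print(dz,s,proj(p,L@T.T+o["tcp_pos"]).round(0).tolist())
q=np.load("q.npy")
for y in(-56,-53,-50):
  B=np.array([[-107,y+17,139],[-107,y-17,139],[-86,y,140],[-110,y,172],[-144,y,172]])/1e3
  print(y,proj(p,B@Ro.from_euler('z',q[2]).as_matrix().T+[q[0],q[1],0]).round(0).tolist())
```

```text
389.69886662093154 [[0.996, -0.091, 0.0], [-0.091, -0.996, -0.0], [0.0, 0.0, -1.0]]
0 1 [[345.0, 270.0], [299.0, 270.0]]
0 -1 [[344.0, 313.0], [300.0, 313.0]]
-0.005 1 [[346.0, 274.0], [298.0, 274.0]]
-0.005 -1 [[345.0, 317.0], [299.0, 317.0]]
-0.01 1 [[346.0, 278.0], [297.0, 278.0]]
-0.01 -1 [[345.0, 323.0], [298.0, 323.0]]
-0.015 1 [[347.0, 282.0], [297.0, 282.0]]
-0.015 -1 [[346.0, 328.0], [298.0, 328.0]]
-0.02 1 [[347.0, 287.0], [296.0, 287.0]]
-0.02 -1 [[347.0, 334.0], [297.0, 334.0]]
-56 [[287.0, 264.0], [367.0, 264.0], [327.0, 216.0], [328.0, 304.0], [328.0, 387.0]]
-53 [[280.0, 264.0], [360.0, 264.0], [320.0, 216.0], [319.0, 304.0], [320.0, 387.0]]
-50 [[273.0, 264.0], [353.0, 264.0], [313.0, 216.0], [311.0, 304.0], [312.0, 387.0]]
```

The fingers straddle the fin but are still above the base, so the tips sit higher than the nominal TCP suggests. I'll go down in small steps and watch the force.

```bash
python3 -m jog '[{"rx":0,"ry":0,"rz":0,"x":0,"y":0,"z":0,"jaw":0.1},{"rx":0,"ry":0,"rz":0,"x":0,"y":0,"z":0,"jaw":0.1},{"rx":0,"ry":0,"rz":0,"x":0,"y":0,"z":-0.1,"jaw":0.1},{"rx":0,"ry":0,"rz":0,"x":0,"y":0,"z":0,"jaw":0.1}]' 20;python3 -m jog '[{"rx":0,"ry":0,"rz":0,"x":0,"y":0,"z":-0.06,"jaw":0.1},{"rx":0,"ry":0,"rz":0,"x":0,"y":0,"z":0,"jaw":0.1}]' 20;python3 -m jog '[{"rx":0,"ry":0,"rz":0,"x":0,"y":0,"z":0,"jaw":-0.5},{"rx":0,"ry":0,"rz":0,"x":0,"y":0,"z":0,"jaw":-0.5},{"rx":0,"ry":0,"rz":0,"x":0,"y":0,"z":0,"jaw":-0.5}]' 20
```

```text
clock: 6.88
tcp_pos: [0.4351, -0.0066, 0.1196]
orientation: [3.138, -0.142, -0.002]
contact_force: [-0.0, 0.2, 0.3]
grip_width: 0.0469
gripper_force: 0.0
clock: 7.12
tcp_pos: [0.4354, -0.0066, 0.1163]
orientation: [3.138, -0.143, -0.001]
contact_force: [0.6, -0.0, -0.2]
grip_width: 0.0472
gripper_force: 0.0
clock: 7.5
tcp_pos: [0.4357, -0.0066, 0.1167]
orientation: [-3.138, 0.143, -0.0]
contact_force: [0.0, -0.8, 0.0]
grip_width: 0.0211
gripper_force: 0.0
```

```bash
python3 -m jog '[{"rx":0,"ry":0,"rz":0,"x":0,"y":0,"z":0,"jaw":-1},{"rx":0,"ry":0,"rz":0,"x":0,"y":0,"z":0,"jaw":-1},{"rx":0,"ry":0,"rz":0,"x":0,"y":0,"z":0,"jaw":-1}]' 60; python3 -m jog '[{"rx":0,"ry":0,"rz":0,"x":0.01,"y":0.1,"z":0,"jaw":-1},{"rx":0,"ry":0,"rz":0,"x":0.01,"y":0.15,"z":0,"jaw":-1},{"rx":0,"ry":0,"rz":0,"x":0,"y":0,"z":0,"jaw":-1}]' 60
```

```text
clock: 7.88
tcp_pos: [0.4355, -0.0067, 0.1165]
orientation: [3.138, -0.143, -0.0]
contact_force: [-0.1, 0.3, -1.3]
grip_width: 0.0153
gripper_force: 60.5
clock: 8.25
tcp_pos: [0.437, 0.0095, 0.1166]
orientation: [-3.138, 0.14, -0.0]
contact_force: [-0.3, -0.5, -1.3]
grip_width: 0.0149
gripper_force: 60.6
```

Gripped fully at this height, the hold-down slides freely. The fingertips really do reach about 25 mm less than nominal. Sliding on to the open end.

```bash
python3 -m jog '[{"rx":0,"ry":0,"rz":0,"x":0.035,"y":0.39,"z":0,"jaw":-1},{"rx":0,"ry":0,"rz":0,"x":0.035,"y":0.39,"z":0,"jaw":-1},{"rx":0,"ry":0,"rz":0,"x":0.035,"y":0.39,"z":0,"jaw":-1},{"rx":0,"ry":0,"rz":0,"x":0.035,"y":0.39,"z":0,"jaw":-1},{"rx":0,"ry":0,"rz":0,"x":0.035,"y":0.39,"z":0,"jaw":-1},{"rx":0,"ry":0,"rz":0,"x":0.035,"y":0.39,"z":0,"jaw":-1},{"rx":0,"ry":0,"rz":0,"x":0,"y":0,"z":0,"jaw":-1}]' 60; python3 -m jog '[{"rx":0,"ry":0,"rz":0,"x":0.035,"y":0.39,"z":0,"jaw":-1},{"rx":0,"ry":0,"rz":0,"x":0.035,"y":0.39,"z":0,"jaw":-1},{"rx":0,"ry":0,"rz":0,"x":0,"y":0,"z":0,"jaw":-1}]' 60
```

```text
clock: 9.12
tcp_pos: [0.4495, 0.1506, 0.1166]
orientation: [-3.138, 0.137, -0.001]
contact_force: [-0.6, 0.9, -0.2]
grip_width: 0.015
gripper_force: 60.7
clock: 9.5
tcp_pos: [0.4536, 0.1962, 0.1166]
orientation: [-3.138, 0.139, -0.0]
contact_force: [-0.3, -0.7, -0.8]
grip_width: 0.0149
gripper_force: 60.8
```

```bash
python3 -m jog '[{"rx":0,"ry":0,"rz":0,"x":0,"y":0,"z":0.2,"jaw":-1},{"rx":0,"ry":0,"rz":0,"x":0,"y":0,"z":0.3,"jaw":-1},{"rx":0,"ry":0,"rz":0,"x":0,"y":0,"z":0.3,"jaw":-1},{"rx":0,"ry":0,"rz":0,"x":0,"y":0,"z":0,"jaw":-1}]' 60; python3 -m jog '[{"rx":0,"ry":0,"rz":0,"x":0.08,"y":0.7,"z":0,"jaw":-1},{"rx":0,"ry":0,"rz":0,"x":0.08,"y":0.7,"z":0,"jaw":-1},{"rx":0,"ry":0,"rz":0,"x":0,"y":0,"z":-0.8,"jaw":-1},{"rx":0,"ry":0,"rz":0,"x":0,"y":0,"z":-0.9,"jaw":-1},{"rx":0,"ry":0,"rz":0,"x":0,"y":0,"z":-0.6,"jaw":-1},{"rx":0,"ry":0,"rz":0,"x":0,"y":0,"z":-0.2,"jaw":-1},{"rx":0,"ry":0,"rz":0,"x":0,"y":0,"z":0,"jaw":-1}]' 60
```

```text
clock: 10.0
tcp_pos: [0.4548, 0.1947, 0.1663]
orientation: [-3.137, 0.145, -0.005]
contact_force: [-0.5, 0.4, -1.4]
grip_width: 0.0152
gripper_force: 60.8
clock: 10.88
tcp_pos: [0.4632, 0.2806, 0.0141]
orientation: [-3.137, 0.141, 0.0]
contact_force: [0.3, 3.0, -0.6]
grip_width: 0.0152
gripper_force: 61.5
```

Free of the track, with its weight on the gripper. Lowering the last 14 mm gently.

```bash
python3 -m jog '[{"rx":0,"ry":0,"rz":0,"x":0,"y":0,"z":-0.12,"jaw":-1},{"rx":0,"ry":0,"rz":0,"x":0,"y":0,"z":-0.08,"jaw":-1},{"rx":0,"ry":0,"rz":0,"x":0,"y":0,"z":0,"jaw":-1}]' 60; python3 -m jog '[{"rx":0,"ry":0,"rz":0,"x":0,"y":0,"z":-0.03,"jaw":-1},{"rx":0,"ry":0,"rz":0,"x":0,"y":0,"z":0,"jaw":-1}]' 60
```

```text
clock: 11.25
tcp_pos: [0.4669, 0.2866, 0.0056]
orientation: [-3.128, 0.137, -0.013]
contact_force: [3.4, 16.5, 3.7]
grip_width: 0.0151
gripper_force: 62.7
clock: 11.5
tcp_pos: [0.4672, 0.2873, 0.0046]
orientation: [-3.127, 0.136, -0.014]
contact_force: [2.8, 16.1, 13.1]
grip_width: 0.0152
gripper_force: 62.4
```

```bash
python3 -m jog '[{"rx":0,"ry":0,"rz":0,"x":-0.02,"y":0.1,"z":0.15,"jaw":-1},{"rx":0,"ry":0,"rz":0,"x":0,"y":0.2,"z":0.05,"jaw":-1},{"rx":0,"ry":0,"rz":0,"x":0,"y":0,"z":0,"jaw":-1}]' 60; python3 -m jog '[{"rx":0,"ry":0,"rz":0,"x":0,"y":0,"z":-0.12,"jaw":-1},{"rx":0,"ry":0,"rz":0,"x":0,"y":0,"z":-0.08,"jaw":-1},{"rx":0,"ry":0,"rz":0,"x":0,"y":0,"z":-0.03,"jaw":-1},{"rx":0,"ry":0,"rz":0,"x":0,"y":0,"z":0,"jaw":-1}]' 60
```

```text
clock: 11.88
tcp_pos: [0.4618, 0.2983, 0.0128]
orientation: [-3.138, 0.141, -0.0]
contact_force: [-0.2, -0.5, -1.3]
grip_width: 0.015
gripper_force: 62.4
clock: 12.38
tcp_pos: [0.4617, 0.2966, 0.0004]
orientation: [3.137, -0.144, -0.002]
contact_force: [-6.9, -4.7, 23.9]
grip_width: 0.0151
gripper_force: 66.4
```

```bash
python3 -m jog '[{"rx":0,"ry":0,"rz":0,"x":0,"y":0,"z":0.04,"jaw":-1},{"rx":0,"ry":0,"rz":0,"x":0,"y":0,"z":0,"jaw":-0.35},{"rx":0,"ry":0,"rz":0,"x":0,"y":0,"z":0,"jaw":-0.35},{"rx":0,"ry":0,"rz":0,"x":0,"y":0,"z":0.3,"jaw":-0.35},{"rx":0,"ry":0,"rz":0,"x":0,"y":0,"z":0.8,"jaw":-0.35},{"rx":0,"ry":0,"rz":0,"x":0,"y":0,"z":1,"jaw":-0.35},{"rx":0,"ry":0,"rz":0,"x":0,"y":0,"z":1,"jaw":0},{"rx":0,"ry":0,"rz":0,"x":0,"y":0,"z":1,"jaw":0}]' 60
python3 -m jog '[{"rx":0,"ry":0,"rz":0,"x":0,"y":0,"z":0.5,"jaw":0},{"rx":0,"ry":0,"rz":0,"x":0,"y":0,"z":0,"jaw":0}]'
python3 - <<'E'
from bench import *
from h import *
import cv2
g=grab_frame("side"); s=grab_frame("scene")
cv2.imwrite("pics/c7.png",cv2.hconcat([cv2.resize(g[120:380,130:520,::-1],(400,267)),cv2.resize(s[150:420,150:490,::-1],(336,267))]))
p=camera_params("side")
E
```

```text
clock: 13.38
tcp_pos: [0.4617, 0.2973, 0.2508]
orientation: [-3.137, 0.143, -0.002]
contact_force: [0.8, 0.8, -0.4]
grip_width: 0.0428
gripper_force: 0.0
clock: 13.62
tcp_pos: [0.4633, 0.2985, 0.2815]
orientation: [-3.134, 0.143, -0.008]
contact_force: [-0.5, 0.2, -0.6]
grip_width: 0.0425
gripper_force: 0.0
```

View pics/c7.png

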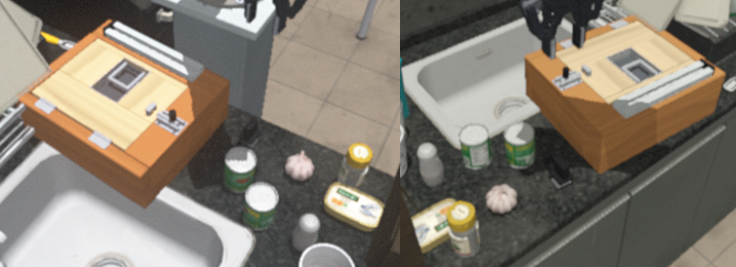

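The hold-down stands upright beside the box with nothing disturbed: tins at (240,170)/(262,205), garlic at (299,165). Next I turn the gripper to close along box x. I'll touch the hatch once to measure the true tip height.

```bash
python3 -m jog '[{"rx":0,"ry":0,"rz":1,"x":0.32,"y":-0.56,"z":0,"jaw":-0.2},{"rx":0,"ry":0,"rz":1,"x":0.32,"y":-0.56,"z":0,"jaw":-0.2},{"rx":0,"ry":0,"rz":1,"x":0.32,"y":-0.56,"z":0,"jaw":-0.2},{"rx":0,"ry":0,"rz":1,"x":0.32,"y":-0.56,"z":0,"jaw":-0.2},{"rx":0,"ry":0,"rz":1,"x":0.32,"y":-0.56,"z":0,"jaw":-0.2},{"rx":0,"ry":0,"rz":1,"x":0.32,"y":-0.56,"z":0,"jaw":-0.2},{"rx":0,"ry":0,"rz":1,"x":0.32,"y":-0.56,"z":0,"jaw":-0.2},{"rx":0,"ry":0,"rz":1,"x":0.32,"y":-0.56,"z":0,"jaw":-0.2}]' 30
python3 -m jog '[{"rx":0,"ry":0,"rz":1,"x":0,"y":0,"z":-0.7,"jaw":-0.2},{"rx":0,"ry":0,"rz":0,"x":0,"y":0,"z":-0.9,"jaw":-0.2},{"rx":0,"ry":0,"rz":0,"x":0,"y":0,"z":-0.8,"jaw":-0.2},{"rx":0,"ry":0,"rz":0,"x":0,"y":0,"z":0,"jaw":-0.2},{"rx":0,"ry":0,"rz":0,"x":0,"y":0,"z":0,"jaw":-0.2}]'
python3 - <<'E'
from h import *; import pickle
p=pickle.load(open("w1.pkl","rb")); q=np.load("q.npy")
for n,u,z in[("pocket FL",(29,118),.114),("pocket BL",(193,131),.114),("BR",(193,238),.114),("FR",(43,227),.114),("bar",(128,178),.109)]:
    X=onplane(p,u,z); print(n,X.round(4),(Ro.from_euler('z',-q[2]).apply(X-[q[0],q[1],0])*1e3).round(1))
E
```

```text
clock: 14.72
tcp_pos: [0.6151, 0.0276, 0.2756]
orientation: [-2.489, -1.914, 0.005]
contact_force: [0.3, -0.2, 0.4]
grip_width: 0.0342
gripper_force: 0.0
clock: 15.35
tcp_pos: [0.6162, 0.0289, 0.1345]
orientation: [2.32, 2.118, 0.001]
contact_force: [0.5, -0.3, 0.7]
grip_width: 0.0343
gripper_force: 0.0
pocket FL [0.487  0.0784 0.114 ] [-82.2  35.7 114. ]
pocket BL [0.5904 0.0704 0.114 ] [ 21.5  37.1 114. ]
BR [ 0.5831 -0.001   0.114 ] [ 20.8 -34.8 114. ]
FR [0.4805 0.0069 0.114 ] [-82.2 -36.1 114. ]
bar [0.5417 0.0398 0.109 ] [-24.2   2.2 109. ]
```

```bash
python3 -m jog '[{"rx":0,"ry":0,"rz":0,"x":0,"y":0,"z":-0.2,"jaw":-0.2},{"rx":0,"ry":0,"rz":0,"x":0,"y":0,"z":0,"jaw":-0.2}]'; python3 -m jog '[{"rx":0,"ry":0,"rz":0,"x":0,"y":0,"z":-0.15,"jaw":-0.2},{"rx":0,"ry":0,"rz":0,"x":0,"y":0,"z":0,"jaw":-0.2}]';python3 -m jog '[{"rx":0,"ry":0,"rz":0,"x":0,"y":0,"z":-0.12,"jaw":-0.2},{"rx":0,"ry":0,"rz":0,"x":0,"y":0,"z":0,"jaw":-0.2}]';python3 -m jog '[{"rx":0,"ry":0,"rz":0,"x":0,"y":0,"z":-0.1,"jaw":-0.2},{"rx":0,"ry":0,"rz":0,"x":0,"y":0,"z":0,"jaw":-0.2}]'
```

```text
clock: 15.6
tcp_pos: [0.6156, 0.0289, 0.1216]
orientation: [2.32, 2.118, 0.0]
contact_force: [-0.5, 0.3, -0.4]
grip_width: 0.0339
gripper_force: 0.0
clock: 15.85
tcp_pos: [0.6151, 0.0288, 0.1118]
orientation: [-2.319, -2.118, 0.002]
contact_force: [-0.2, 0.3, 0.4]
grip_width: 0.0341
gripper_force: 0.0
clock: 16.1
tcp_pos: [0.6151, 0.0287, 0.1045]
orientation: [-2.319, -2.118, 0.002]
contact_force: [-0.2, -0.2, 0.0]
grip_width: 0.034
gripper_force: 0.0
clock: 16.35
tcp_pos: [0.6152, 0.0288, 0.0986]
orientation: [-2.32, -2.118, 0.001]
contact_force: [0.3, 0.2, 0.1]
grip_width: 0.034
gripper_force: 0.0
```

```bash
python3 -m jog '[{"rx":0,"ry":0,"rz":0,"x":0,"y":0,"z":-0.06,"jaw":-0.2},{"rx":0,"ry":0,"rz":0,"x":0,"y":0,"z":0,"jaw":-0.2}]'; python3 -m jog '[{"rx":0,"ry":0,"rz":0,"x":0,"y":0,"z":-0.05,"jaw":-0.2},{"rx":0,"ry":0,"rz":0,"x":0,"y":0,"z":0,"jaw":-0.2}]';python3 -m jog '[{"rx":0,"ry":0,"rz":0,"x":0,"y":0,"z":-0.05,"jaw":-0.2},{"rx":0,"ry":0,"rz":0,"x":0,"y":0,"z":0,"jaw":-0.2}]'
```

```text
clock: 16.6
tcp_pos: [0.6154, 0.0288, 0.0953]
orientation: [-2.32, -2.118, 0.001]
contact_force: [0.4, -0.4, -0.6]
grip_width: 0.0341
gripper_force: 0.0
clock: 16.85
tcp_pos: [0.6154, 0.0288, 0.0923]
orientation: [-2.32, -2.118, 0.001]
contact_force: [0.4, -0.0, 0.3]
grip_width: 0.0342
gripper_force: 0.0
clock: 17.1
tcp_pos: [0.6154, 0.0288, 0.0893]
orientation: [-2.32, -2.118, 0.001]
contact_force: [-1.2, -1.0, 0.3]
grip_width: 0.0344
gripper_force: 0.0
```

```bash
python3 -m jog '[{"rx":0,"ry":0,"rz":0,"x":0,"y":0,"z":-0.04,"jaw":-0.2},{"rx":0,"ry":0,"rz":0,"x":0,"y":0,"z":0,"jaw":-0.2}]'; python3 -m jog '[{"rx":0,"ry":0,"rz":0,"x":0,"y":0,"z":-0.04,"jaw":-0.2},{"rx":0,"ry":0,"rz":0,"x":0,"y":0,"z":0,"jaw":-0.2}]'
```

```text
clock: 17.35
tcp_pos: [0.6158, 0.0288, 0.0874]
orientation: [2.32, 2.118, 0.0]
contact_force: [-1.7, -0.0, 2.0]
grip_width: 0.0344
gripper_force: 1.0
clock: 17.6
tcp_pos: [0.6159, 0.0288, 0.0873]
orientation: [2.32, 2.118, 0.001]
contact_force: [-7.5, -1.1, 19.7]
grip_width: 0.0344
gripper_force: 9.7
```

Hatch contact is at TCP z 0.0874, so the tips sit about 26.6 mm above the reported TCP at this opening. Now to the ring bar.

```bash
python3 -m jog '[{"rx":0,"ry":0,"rz":0,"x":0,"y":0,"z":0.67,"jaw":-0.2},{"rx":0,"ry":0,"rz":0,"x":-0.62,"y":0.08,"z":0,"jaw":-0.2},{"rx":0,"ry":0,"rz":0,"x":-0.61,"y":0.08,"z":0,"jaw":-0.2},{"rx":0,"ry":0,"rz":0,"x":0,"y":0,"z":-0.3,"jaw":-0.2},{"rx":0,"ry":0,"rz":0,"x":0,"y":0,"z":0,"jaw":-0.2}]'
```

```text
clock: 18.23
tcp_pos: [0.5407, 0.0383, 0.1062]
orientation: [-2.319, -2.118, 0.003]
contact_force: [0.7, -0.2, 0.1]
grip_width: 0.034
gripper_force: 0.0
```

```bash
python3 -m jog '[{"rx":0,"ry":0,"rz":0,"x":0,"y":0,"z":-0.3,"jaw":-0.2},{"rx":0,"ry":0,"rz":0,"x":0,"y":0,"z":-0.25,"jaw":-0.2},{"rx":0,"ry":0,"rz":0,"x":0,"y":0,"z":0,"jaw":-0.2}]'
```

```text
clock: 18.6
tcp_pos: [0.5411, 0.0382, 0.073]
orientation: [-2.319, -2.117, 0.003]
contact_force: [0.2, -0.2, 1.0]
grip_width: 0.0344
gripper_force: 0.0
```

```bash
python3 -m jog '[{"rx":0,"ry":0,"rz":0,"x":0,"y":0,"z":0,"jaw":-1},{"rx":0,"ry":0,"rz":0,"x":0,"y":0,"z":0,"jaw":-1},{"rx":0,"ry":0,"rz":0,"x":0,"y":0,"z":0,"jaw":-1},{"rx":0,"ry":0,"rz":0,"x":0,"y":0,"z":0,"jaw":-1}]' 40
```

```text
clock: 19.1
tcp_pos: [0.5424, 0.0385, 0.0746]
orientation: [2.319, 2.118, 0.002]
contact_force: [0.6, 1.3, 2.6]
grip_width: 0.0061
gripper_force: 39.2
```

```bash
python3 -m jog '[{"rx":0,"ry":0,"rz":0,"x":-0.03,"y":0.003,"z":0.215,"jaw":-1},{"rx":0,"ry":0,"rz":0,"x":-0.083,"y":0.007,"z":0.2,"jaw":-1},{"rx":0,"ry":0,"rz":0,"x":-0.132,"y":0.012,"z":0.172,"jaw":-1},{"rx":0,"ry":0,"rz":0,"x":0,"y":0,"z":0,"jaw":-1}]' 40; python3 -m jog '[{"rx":0,"ry":0,"rz":0,"x":-0.172,"y":0.015,"z":0.132,"jaw":-1},{"rx":0,"ry":0,"rz":0,"x":-0.2,"y":0.018,"z":0.083,"jaw":-1},{"rx":0,"ry":0,"rz":0,"x":-0.215,"y":0.019,"z":0.03,"jaw":-1},{"rx":0,"ry":0,"rz":0,"x":0,"y":0,"z":0,"jaw":-1}]' 40
```

```text
clock: 19.6
tcp_pos: [0.5293, 0.0397, 0.1111]
orientation: [2.318, 2.116, 0.007]
contact_force: [6.6, -1.2, 3.6]
grip_width: 0.0064
gripper_force: 39.7
clock: 20.1
tcp_pos: [0.4948, 0.043, 0.1271]
orientation: [2.317, 2.115, 0.009]
contact_force: [0.5, -2.8, 20.7]
grip_width: 0.0058
gripper_force: 41.8
```

```bash
python3 -m jog '[{"rx":0,"ry":0,"rz":0,"x":0.122,"y":-0.011,"z":0.365,"jaw":-1},{"rx":0,"ry":0,"rz":0,"x":0.17,"y":-0.015,"z":0.347,"jaw":-1},{"rx":0,"ry":0,"rz":0,"x":0,"y":0,"z":0,"jaw":-1}]' 40; python3 -m jog '[{"rx":0,"ry":0,"rz":0,"x":0.212,"y":-0.019,"z":0.322,"jaw":-1},{"rx":0,"ry":0,"rz":0,"x":0.253,"y":-0.023,"z":0.292,"jaw":-1},{"rx":0,"ry":0,"rz":0,"x":0,"y":0,"z":0,"jaw":-1}]' 40; python3 -m jog '[{"rx":0,"ry":0,"rz":0,"x":0.288,"y":-0.026,"z":0.255,"jaw":-1},{"rx":0,"ry":0,"rz":0,"x":0.32,"y":-0.029,"z":0.215,"jaw":-1},{"rx":0,"ry":0,"rz":0,"x":0,"y":0,"z":0,"jaw":-1}]' 40
```

```text
clock: 20.48
tcp_pos: [0.5081, 0.0415, 0.1665]
orientation: [-2.318, -2.117, 0.003]
contact_force: [-3.8, 0.5, 1.3]
grip_width: 0.0058
gripper_force: 40.1
clock: 20.85
tcp_pos: [0.5369, 0.0389, 0.2029]
orientation: [-2.319, -2.118, 0.001]
contact_force: [-2.5, 0.9, 2.7]
grip_width: 0.0054
gripper_force: 39.5
clock: 21.22
tcp_pos: [0.5741, 0.0356, 0.2311]
orientation: [2.32, 2.118, 0.001]
contact_force: [-0.0, -0.1, 3.4]
grip_width: 0.0059
gripper_force: 39.5
```

Run:
```python
from bench import *
import cv2
g=grab_frame("side"); s=grab_frame("scene"); w=grab_frame("wrist")
cv2.imwrite("pics/c8.png",cv2.vconcat([cv2.hconcat([cv2.resize(g[60:330,110:440,::-1],(400,327)),cv2.resize(s[80:330,230:500,::-1],(353,327))]),cv2.resize(w[:,:,::-1],(753,565))[:270]]))
```

```text
(no output)
```

View pics/c8.png

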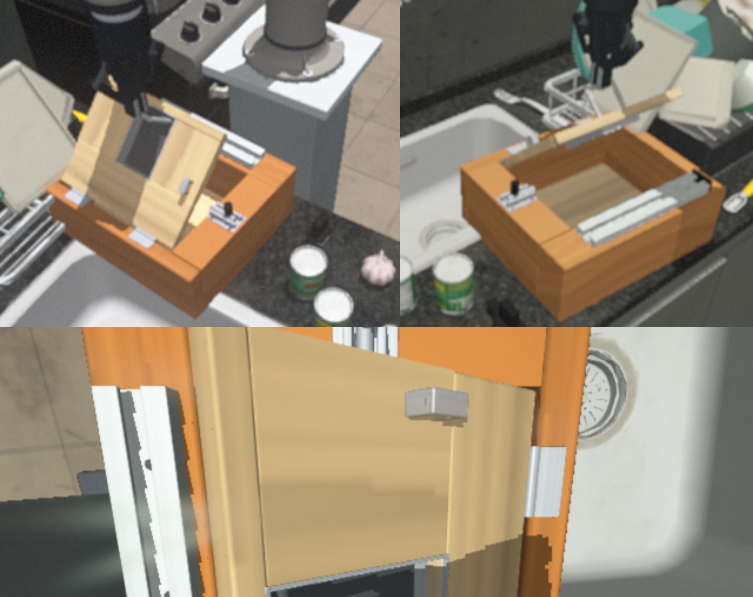

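The hatch is open about 45° and following the ring; the tins and garlic haven't moved. Carrying on along the arc to upright.

```bash
python3 -m jog '[{"rx":0,"ry":0,"rz":0,"x":0.345,"y":-0.031,"z":0.173,"jaw":-1},{"rx":0,"ry":0,"rz":0,"x":0.365,"y":-0.033,"z":0.125,"jaw":-1},{"rx":0,"ry":0,"rz":0,"x":0.378,"y":-0.034,"z":0.077,"jaw":-1},{"rx":0,"ry":0,"rz":0,"x":0,"y":0,"z":0,"jaw":-1}]' 40; python3 -m jog '[{"rx":0,"ry":0,"rz":0,"x":0.383,"y":-0.034,"z":0.027,"jaw":-1},{"rx":0,"ry":0,"rz":0,"x":0.385,"y":-0.035,"z":-0.023,"jaw":-1},{"rx":0,"ry":0,"rz":0,"x":0.378,"y":-0.034,"z":-0.073,"jaw":-1},{"rx":0,"ry":0,"rz":0,"x":0,"y":0,"z":0,"jaw":-1}]' 40
```

```text
clock: 21.88
tcp_pos: [0.6399, 0.0295, 0.2538]
orientation: [2.319, 2.117, 0.002]
contact_force: [2.6, 0.6, 0.4]
grip_width: 0.0059
gripper_force: 39.2
clock: 22.38
tcp_pos: [0.7084, 0.0232, 0.2491]
orientation: [2.319, 2.117, 0.001]
contact_force: [2.6, -0.2, -1.6]
grip_width: 0.0049
gripper_force: 38.9
```

```bash
python3 -m jog '[{"rx":0,"ry":0,"rz":0,"x":0.15,"y":-0.013,"z":-0.04,"jaw":-1},{"rx":0,"ry":0,"rz":0,"x":0,"y":0,"z":0,"jaw":-1},{"rx":0,"ry":0,"rz":0,"x":0,"y":0,"z":0,"jaw":-0.5},{"rx":0,"ry":0,"rz":0,"x":0,"y":0,"z":0,"jaw":-0.5},{"rx":0,"ry":0,"rz":0,"x":0,"y":0,"z":0,"jaw":-0.5}]' 40; python3 -m jog '[{"rx":0,"ry":0,"rz":0,"x":0,"y":0,"z":0.5,"jaw":-0.5},{"rx":0,"ry":0,"rz":0,"x":0,"y":0,"z":1,"jaw":-0.5},{"rx":0,"ry":0,"rz":0,"x":0,"y":0,"z":1,"jaw":-0.5},{"rx":0,"ry":0,"rz":0,"x":-0.5,"y":0.5,"z":0.5,"jaw":1},{"rx":0,"ry":0,"rz":0,"x":-0.5,"y":0.8,"z":0,"jaw":1},{"rx":0,"ry":0,"rz":0,"x":-0.5,"y":0.8,"z":0,"jaw":1},{"rx":0,"ry":0,"rz":0,"x":0,"y":0.8,"z":0,"jaw":1},{"rx":0,"ry":0,"rz":0,"x":0,"y":0,"z":0,"jaw":1}]' 40
python3 - <<'E'
from bench import *
from h import *
import cv2
P={n:camera_params(n) for n in("scene","side")}; q=np.load("q.npy")
F={n:grab_frame(n)[:,:,::-1].copy() for n in P}
W=lambda B:np.array(B)/1e3@Ro.from_euler('z',q[2]).as_matrix().T+[q[0],q[1],0]
for n in P:
  cv2.imwrite(f"pics/raw9_{n}.png",F[n])
  for th,c in((85,(0,0,255)),(90,(0,255,0)),(95,(255,0,0))):
    t=np.radians(th);e=[98-193*np.cos(t),0,114+193*np.sin(t)]
    uv=proj(P[n],W([[e[0],y,e[2]] for y in(120,-120)])).round().astype(int); cv2.line(F[n],tuple(map(int,uv[0])),tuple(map(int,uv[1])),c,1)
a=cv2.resize(F["side"][60:280,130:330],(400,440),interpolation=2); b=cv2.resize(F["scene"][60:330,200:460],(400,415),interpolation=2)
cv2.imwrite("pics/c9.png",cv2.hconcat([a[:415],b]))
E
```

```text
clock: 23.0
tcp_pos: [0.7169, 0.0226, 0.2478]
orientation: [2.32, 2.118, 0.001]
contact_force: [-0.1, 0.0, 0.7]
grip_width: 0.0213
gripper_force: 0.0
clock: 24.0
tcp_pos: [0.6252, 0.2023, 0.4273]
orientation: [-2.309, -2.126, -0.001]
contact_force: [0.0, 0.7, 0.6]
grip_width: 0.0856
gripper_force: 0.0
```

View pics/c9.png

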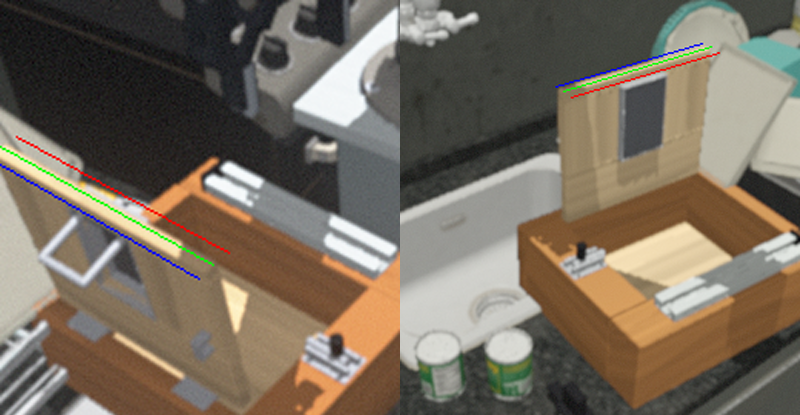

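The hatch stands at about 93° (its edge lies between the green 90° and blue 95° lines) and the well is open. Next I re-measure the food numerically from these frames.

```bash
cat > food.py <<'E'
from h import *; import cv2
from bench import camera_params,grab_frame
NOM={"tinA":(.605,.389,.072),"tinB":(.557,.3215,.072),"garlic":(.482,.4185,.027)}
def find(F,ref):
    """template-match the appearance in the first frames -> plane positions in both cameras"""
    for k,(x,y,z) in NOM.items():
        out=[]
        for n in("scene","side"):
            p=camera_params(n);u=proj(p,[[x,y,z]])[0].round().astype(int);h=13
            T=ref[n][u[1]-h:u[1]+h+1,u[0]-h:u[0]+h+1]; m=70
            x0,y0=max(u[0]-m,0),max(u[1]-m,0); R=cv2.matchTemplate(F[n][y0:u[1]+m,x0:u[0]+m],T,cv2.TM_CCOEFF_NORMED)
            _,s,_,l=cv2.minMaxLoc(R); d=np.array([l[0]+x0+h,l[1]+y0+h])-u; v=u+d
            out.append((d.tolist(),round(s,2),(onplane(p,v,z)-onplane(p,u,z))[:2].round(4).tolist()))
        print(k,out)
def ref(): return {n:cv2.imread(f"pics/{n}0.png") for n in("scene","side")}
def now(): return {n:np.ascontiguousarray(grab_frame(n)[:,:,::-1]) for n in("scene","side")}
E
python3 - <<'E'
from food import *
find({n:cv2.imread(f"pics/raw9_{n}.png") for n in("scene","side")},ref())
# tin tops: bright low-saturation blobs
for n in("scene","side"):
    p=camera_params(n);I=cv2.imread(f"pics/raw9_{n}.png");
    for k,(x,y,z) in NOM.items():
        u=proj(p,[[x,y,z]])[0].astype(int);w=cv2.cvtColor(I,cv2.COLOR_BGR2HSV);m=((w[...,2]>(170 if k!="garlic" else 110))&(w[...,1]<70)).astype(np.uint8)
        k2=np.zeros_like(m);cv2.circle(k2,tuple(map(int,u)),20,1,-1);nn,L,st,c=cv2.connectedComponentsWithStats(m&k2);i=1+st[1:,4].argmax();print(n,k,u,c[i].round(1),st[i,4],onplane(p,c[i],z)[:2].round(4))
E
```

```text
tinA [([0, 0], 1.0, [0.0, 0.0]), ([0, 0], 1.0, [0.0, 0.0])]
tinB [([0, 0], 1.0, [0.0, 0.0]), ([0, 0], 1.0, [0.0, 0.0])]
garlic [([0, 0], 1.0, [0.0, 0.0]), ([0, 0], 1.0, [0.0, 0.0])]
scene tinA [227 284] [226. 280.] 942 [0.616  0.3845]
scene tinB [271 282] [268.2 279.4] 769 [0.5681 0.3207]
scene garlic [252 348] [252.3 350.1] 719 [0.48   0.4202]
side tinA [384 308] [384.9 311.7] 666 [0.6113 0.392 ]
side tinB [363 274] [364.1 275.7] 537 [0.5603 0.3235]
side garlic [423 280] [422.  281.4] 567 [0.4847 0.4172]
```

The food hasn't moved. Fetching the far tin first.

```bash
python3 -m jog '[{"rx":0,"ry":0,"rz":0,"x":-0.075,"y":0.78,"z":-0.5,"jaw":1},{"rx":0,"ry":0,"rz":0,"x":-0.075,"y":0.78,"z":-0.5,"jaw":1},{"rx":0,"ry":0,"rz":0,"x":-0.075,"y":0.78,"z":-0.5,"jaw":1},{"rx":0,"ry":0,"rz":0,"x":-0.075,"y":0.78,"z":-0.5,"jaw":1},{"rx":0,"ry":0,"rz":0,"x":0,"y":0,"z":-0.8,"jaw":1},{"rx":0,"ry":0,"rz":0,"x":0,"y":0,"z":-0.8,"jaw":1},{"rx":0,"ry":0,"rz":0,"x":0,"y":0,"z":-0.8,"jaw":1},{"rx":0,"ry":0,"rz":0,"x":0,"y":0,"z":-0.4,"jaw":1}]' 40; python3 -m jog '[{"rx":0,"ry":0,"rz":0,"x":0,"y":0,"z":0,"jaw":1},{"rx":0,"ry":0,"rz":0,"x":0,"y":0,"z":0,"jaw":1}]'
python3 - <<'E'
from food import *
find(now(),ref())
E
```

```text
clock: 25.1
tcp_pos: [0.6089, 0.3804, 0.1363]
orientation: [2.322, 2.115, -0.007]
contact_force: [0.3, 0.2, 0.3]
grip_width: 0.0853
gripper_force: 0.0
clock: 25.35
tcp_pos: [0.6104, 0.3833, 0.1413]
orientation: [2.321, 2.116, 0.004]
contact_force: [0.7, 0.1, 1.0]
grip_width: 0.0853
gripper_force: 0.0
tinA [([41, -21], 0.81, [-0.0007, -0.0938]), ([37, -31], 0.8, [-0.0969, 0.0307])]
tinB [([0, 1], 0.86, [-0.0021, 0.0015]), ([56, 5], 0.79, [-0.0434, 0.0966])]
garlic [([0, 0], 1.0, [0.0, 0.0]), ([0, 0], 1.0, [0.0, 0.0])]
```

```bash
python3 -m jog '[{"rx":0,"ry":0,"rz":0,"x":-0.05,"y":0.09,"z":-0.5,"jaw":1},{"rx":0,"ry":0,"rz":0,"x":0,"y":0,"z":-0.7,"jaw":1},{"rx":0,"ry":0,"rz":0,"x":0,"y":0,"z":-0.7,"jaw":1},{"rx":0,"ry":0,"rz":0,"x":0,"y":0,"z":-0.35,"jaw":1},{"rx":0,"ry":0,"rz":0,"x":0,"y":0,"z":0,"jaw":1}]' 40; python3 -m jog '[{"rx":0,"ry":0,"rz":0,"x":0,"y":0,"z":0,"jaw":-1},{"rx":0,"ry":0,"rz":0,"x":0,"y":0,"z":0,"jaw":-1},{"rx":0,"ry":0,"rz":0,"x":0,"y":0,"z":0,"jaw":-1}]' 40
```

```text
clock: 26.08
tcp_pos: [0.6055, 0.3889, 0.0041]
orientation: [-2.32, -2.118, 0.002]
contact_force: [-0.7, 0.2, 0.4]
grip_width: 0.0855
gripper_force: 0.0
clock: 26.45
tcp_pos: [0.6078, 0.3902, 0.0074]
orientation: [2.32, 2.117, 0.007]
contact_force: [0.8, -0.4, 6.6]
grip_width: 0.0562
gripper_force: 42.9
```

```bash
python3 -m jog '[{"rx":0,"ry":0,"rz":0,"x":0,"y":0,"z":0.5,"jaw":-1},{"rx":0,"ry":0,"rz":0,"x":0,"y":0,"z":0.9,"jaw":-1},{"rx":0,"ry":0,"rz":0,"x":0,"y":0,"z":1,"jaw":-1},{"rx":0,"ry":0,"rz":0,"x":0,"y":-0.2,"z":1,"jaw":-1},{"rx":0,"ry":0,"rz":0,"x":-0.16,"y":-0.85,"z":0,"jaw":-1},{"rx":0,"ry":0,"rz":0,"x":-0.16,"y":-0.85,"z":0,"jaw":-1},{"rx":0,"ry":0,"rz":0,"x":-0.16,"y":-0.85,"z":0,"jaw":-1},{"rx":0,"ry":0,"rz":0,"x":-0.16,"y":-0.85,"z":0,"jaw":-1}]' 40; python3 -m jog '[{"rx":0,"ry":0,"rz":0,"x":-0.16,"y":-0.85,"z":0,"jaw":-1},{"rx":0,"ry":0,"rz":0,"x":-0.16,"y":-0.85,"z":0,"jaw":-1},{"rx":0,"ry":0,"rz":0,"x":-0.16,"y":-0.85,"z":0,"jaw":-1},{"rx":0,"ry":0,"rz":0,"x":-0.17,"y":-0.85,"z":0,"jaw":-1},{"rx":0,"ry":0,"rz":0,"x":0,"y":0,"z":0,"jaw":-1},{"rx":0,"ry":0,"rz":0,"x":0,"y":0,"z":0,"jaw":-1}]' 40
```

```text
clock: 27.45
tcp_pos: [0.5668, 0.1715, 0.2093]
orientation: [2.32, 2.118, 0.001]
contact_force: [0.8, -0.2, -1.6]
grip_width: 0.0564
gripper_force: 43.4
clock: 28.2
tcp_pos: [0.5285, -0.0302, 0.2091]
orientation: [-2.32, -2.118, -0.002]
contact_force: [0.5, 0.2, -1.6]
grip_width: 0.0565
gripper_force: 43.4
```

Over the well and still holding. Lowering to just above the floor and releasing with a partial opening.

```bash
python3 -m jog '[{"rx":0,"ry":0,"rz":0,"x":0,"y":0,"z":-0.8,"jaw":-1},{"rx":0,"ry":0,"rz":0,"x":0,"y":0,"z":-0.9,"jaw":-1},{"rx":0,"ry":0,"rz":0,"x":0,"y":0,"z":-0.8,"jaw":-1},{"rx":0,"ry":0,"rz":0,"x":0,"y":0,"z":-0.4,"jaw":-1},{"rx":0,"ry":0,"rz":0,"x":0,"y":0,"z":-0.18,"jaw":-1},{"rx":0,"ry":0,"rz":0,"x":0,"y":0,"z":0,"jaw":-1}]' 40; python3 -m jog '[{"rx":0,"ry":0,"rz":0,"x":0,"y":0,"z":-0.04,"jaw":-1},{"rx":0,"ry":0,"rz":0,"x":0,"y":0,"z":0,"jaw":0.6},{"rx":0,"ry":0,"rz":0,"x":0,"y":0,"z":0,"jaw":0.6},{"rx":0,"ry":0,"rz":0,"x":0,"y":0,"z":0,"jaw":0.6}]' 40
```

```text
clock: 28.95
tcp_pos: [0.5287, -0.0297, 0.0238]
orientation: [-2.318, -2.12, -0.0]
contact_force: [-0.3, 0.3, -1.5]
grip_width: 0.0566
gripper_force: 43.3
clock: 29.45
tcp_pos: [0.529, -0.0308, 0.022]
orientation: [2.319, 2.118, 0.002]
contact_force: [0.6, -0.1, 0.0]
grip_width: 0.0683
gripper_force: 0.0
```

```bash
python3 -m jog '[{"rx":0,"ry":0,"rz":0,"x":0,"y":0,"z":0.6,"jaw":0.6},{"rx":0,"ry":0,"rz":0,"x":0,"y":0,"z":0.9,"jaw":0.6},{"rx":0,"ry":0,"rz":0,"x":0,"y":0,"z":0.9,"jaw":0.85},{"rx":0,"ry":0,"rz":0,"x":0,"y":0,"z":0.9,"jaw":0.85},{"rx":0,"ry":0,"rz":0,"x":0,"y":0,"z":0,"jaw":0.85}]' 40
python3 - <<'E'
from food import *
F=now(); find(F,ref())
for n in F: cv2.imwrite(f"pics/raw10_{n}.png",F[n])
E
```

```text
clock: 30.08
tcp_pos: [0.5314, -0.0308, 0.2242]
orientation: [2.316, 2.114, 0.011]
contact_force: [-0.6, 0.3, -1.2]
grip_width: 0.079
gripper_force: 0.0
tinA [([-7, 4], 0.88, [-0.0008, 0.0157]), ([-21, -36], 0.95, [-0.0515, -0.0695])]
tinB [([0, 0], 1.0, [0.0, 0.0]), ([0, 0], 1.0, [0.0, 0.0])]
garlic [([0, 0], 1.0, [0.0, 0.0]), ([0, 0], 1.0, [0.0, 0.0])]
```

```bash
python3 -m jog '[{"rx":0,"ry":0,"rz":-1,"x":0.07,"y":0.84,"z":0,"jaw":0.85},{"rx":0,"ry":0,"rz":-1,"x":0.07,"y":0.84,"z":0,"jaw":0.85},{"rx":0,"ry":0,"rz":0,"x":0.07,"y":0.84,"z":0,"jaw":0.85},{"rx":0,"ry":0,"rz":0,"x":0.07,"y":0.84,"z":0,"jaw":0.85},{"rx":0,"ry":0,"rz":0,"x":0.07,"y":0.84,"z":0,"jaw":0.85},{"rx":0,"ry":0,"rz":0,"x":0.07,"y":0.84,"z":0,"jaw":0.85},{"rx":0,"ry":0,"rz":0,"x":0.07,"y":0.84,"z":0,"jaw":0.85},{"rx":0,"ry":0,"rz":0,"x":0,"y":0,"z":-0.9,"jaw":0.85}]' 40;python3 -m jog '[{"rx":0,"ry":0,"rz":0,"x":0,"y":0,"z":-0.6,"jaw":0.85},{"rx":0,"ry":0,"rz":0,"x":0,"y":0,"z":0,"jaw":0.85}]'
python3 - <<'E'
from bench import *
from h import *
import cv2
p=camera_params("wrist");o=get_obs();f=grab_frame("wrist");cv2.imwrite("pics/w11.png",f[:,:,::-1]);print(o["tcp_pos"],proj(p,[[.557,.322,.072],[.483,.4185,.03],[.607,.389,.0]]).round(0).tolist())
E
```

```text
clock: 31.18
tcp_pos: [0.5581, 0.3295, 0.1663]
orientation: [-2.644, -1.691, -0.011]
contact_force: [0.9, -0.7, -0.4]
grip_width: 0.0789
gripper_force: 0.0
clock: 31.42
tcp_pos: [0.5546, 0.3199, 0.1244]
orientation: [2.652, 1.684, -0.016]
contact_force: [0.5, -0.8, 0.8]
grip_width: 0.0789
gripper_force: 0.0
[0.55457497 0.31992531 0.12439502] [[326.0, 249.0], [162.0, 148.0], [350.0, 107.0]]
```

```bash
python3 -m jog '[{"rx":0,"ry":0,"rz":0,"x":0.05,"y":0.03,"z":-0.4,"jaw":0.85},{"rx":0,"ry":0,"rz":0,"x":0,"y":0,"z":-0.7,"jaw":0.85},{"rx":0,"ry":0,"rz":0,"x":0,"y":0,"z":-0.6,"jaw":0.85},{"rx":0,"ry":0,"rz":0,"x":0,"y":0,"z":-0.25,"jaw":0.85},{"rx":0,"ry":0,"rz":0,"x":0,"y":0,"z":0,"jaw":0.85}]' 40; python3 -m jog '[{"rx":0,"ry":0,"rz":0,"x":0,"y":0,"z":0,"jaw":-1},{"rx":0,"ry":0,"rz":0,"x":0,"y":0,"z":0,"jaw":-1},{"rx":0,"ry":0,"rz":0,"x":0,"y":0,"z":0,"jaw":-1}]' 40
```

```text
clock: 32.1
tcp_pos: [0.5611, 0.3239, 0.0129]
orientation: [-2.653, -1.683, -0.0]
contact_force: [0.5, -0.5, 0.5]
grip_width: 0.0791
gripper_force: 0.0
clock: 32.48
tcp_pos: [0.5619, 0.3251, 0.0147]
orientation: [-2.652, -1.683, -0.005]
contact_force: [-1.6, 0.4, 6.7]
grip_width: 0.0562
gripper_force: 43.1
```

```bash
python3 -m jog '[{"rx":0,"ry":0,"rz":0,"x":0,"y":0,"z":0.5,"jaw":-1},{"rx":0,"ry":0,"rz":0,"x":0,"y":0,"z":0.9,"jaw":-1},{"rx":0,"ry":0,"rz":0,"x":0,"y":0,"z":1,"jaw":-1},{"rx":0,"ry":0,"rz":0,"x":0,"y":0,"z":1,"jaw":-1},{"rx":0,"ry":0,"rz":1,"x":-0.08,"y":-0.8,"z":0,"jaw":-1},{"rx":0,"ry":0,"rz":1,"x":-0.08,"y":-0.8,"z":0,"jaw":-1},{"rx":0,"ry":0,"rz":0,"x":-0.07,"y":-0.8,"z":0,"jaw":-1},{"rx":0,"ry":0,"rz":0,"x":-0.07,"y":-0.8,"z":0,"jaw":-1}]' 40; python3 -m jog '[{"rx":0,"ry":0,"rz":0,"x":-0.07,"y":-0.8,"z":0,"jaw":-1},{"rx":0,"ry":0,"rz":0,"x":-0.07,"y":-0.78,"z":0,"jaw":-1},{"rx":0,"ry":0,"rz":0,"x":0,"y":0,"z":-0.8,"jaw":-1},{"rx":0,"ry":0,"rz":0,"x":0,"y":0,"z":-0.8,"jaw":-1},{"rx":0,"ry":0,"rz":0,"x":0,"y":0,"z":-0.8,"jaw":-1},{"rx":0,"ry":0,"rz":0,"x":0,"y":0,"z":0,"jaw":-1}]' 40
```

```text
clock: 33.48
tcp_pos: [0.5426, 0.13, 0.2173]
orientation: [2.32, 2.118, 0.002]
contact_force: [0.6, -0.1, -2.5]
grip_width: 0.0561
gripper_force: 43.3
clock: 34.22
tcp_pos: [0.5315, 0.0365, 0.0701]
orientation: [-2.317, -2.116, 0.009]
contact_force: [-0.7, -0.7, -1.6]
grip_width: 0.0562
gripper_force: 43.7
```

```bash
python3 -m jog '[{"rx":0,"ry":0,"rz":0,"x":0.04,"y":0,"z":-0.4,"jaw":-1},{"rx":0,"ry":0,"rz":0,"x":0,"y":0,"z":-0.25,"jaw":-1},{"rx":0,"ry":0,"rz":0,"x":0,"y":0,"z":0,"jaw":-1}]' 40; python3 -m jog '[{"rx":0,"ry":0,"rz":0,"x":0,"y":0,"z":-0.04,"jaw":-1},{"rx":0,"ry":0,"rz":0,"x":0,"y":0,"z":0,"jaw":0.6},{"rx":0,"ry":0,"rz":0,"x":0,"y":0,"z":0,"jaw":0.6},{"rx":0,"ry":0,"rz":0,"x":0,"y":0,"z":0,"jaw":0.6}]' 40;python3 -m jog '[{"rx":0,"ry":0,"rz":0,"x":0,"y":0,"z":0.6,"jaw":0.6},{"rx":0,"ry":0,"rz":0,"x":0,"y":0,"z":0.9,"jaw":0.6},{"rx":0,"ry":0,"rz":0,"x":0,"y":0,"z":0.9,"jaw":0.85},{"rx":0,"ry":0,"rz":0,"x":0,"y":0,"z":0.9,"jaw":0.85},{"rx":0,"ry":0,"rz":0,"x":0,"y":0,"z":0,"jaw":0.85}]' 40
python3 - <<'E'
from food import *
F=now(); find(F,ref())
for n in F: cv2.imwrite(f"pics/raw12_{n}.png",F[n])
E
```

```text
clock: 34.6
tcp_pos: [0.5368, 0.037, 0.0339]
orientation: [-2.32, -2.118, 0.0]
contact_force: [-0.8, -0.5, -2.2]
grip_width: 0.0564
gripper_force: 43.8
clock: 35.1
tcp_pos: [0.5371, 0.0371, 0.0314]
orientation: [2.32, 2.118, 0.001]
contact_force: [0.4, 0.7, 0.7]
grip_width: 0.0682
gripper_force: 0.0
clock: 35.72
tcp_pos: [0.5398, 0.0374, 0.2339]
orientation: [2.316, 2.115, 0.012]
contact_force: [0.2, 1.4, -0.1]
grip_width: 0.0789
gripper_force: 0.0
tinA [([-7, 4], 0.88, [-0.0008, 0.0157]), ([37, -31], 0.8, [-0.0969, 0.0307])]
tinB [([3, -25], 0.78, [0.0528, -0.0452]), ([56, 5], 0.79, [-0.0434, 0.0966])]
garlic [([0, 0], 1.0, [0.0, 0.0]), ([0, 0], 1.0, [0.0, 0.0])]
```

```bash
python3 - <<'E'
import cv2
for f in("scene0","raw9_scene","raw12_scene"):
    I=cv2.imread(f"pics/{f}.png"); print(f,[I[r-3:r+4,c-3:c+4].mean((0,1)).round().tolist() for c,r in((226,284),(220,288),(226,305),(271,283))])
E
python3 -m jog '[{"rx":0,"ry":0,"rz":0,"x":-0.135,"y":0.9,"z":0,"jaw":1},{"rx":0,"ry":0,"rz":0,"x":-0.135,"y":0.9,"z":0,"jaw":1},{"rx":0,"ry":0,"rz":0,"x":-0.135,"y":0.9,"z":0,"jaw":1},{"rx":0,"ry":0,"rz":0,"x":-0.135,"y":0.9,"z":0,"jaw":1},{"rx":0,"ry":0,"rz":0,"x":-0.135,"y":0.9,"z":0,"jaw":1},{"rx":0,"ry":0,"rz":0,"x":-0.135,"y":0.9,"z":0,"jaw":1},{"rx":0,"ry":0,"rz":0,"x":-0.135,"y":0.9,"z":0,"jaw":1},{"rx":0,"ry":0,"rz":0,"x":0,"y":0,"z":-0.8,"jaw":1}]' 20;python3 -m jog '[{"rx":0,"ry":0,"rz":0,"x":0,"y":0,"z":-0.8,"jaw":1},{"rx":0,"ry":0,"rz":0,"x":0,"y":0,"z":-0.6,"jaw":1},{"rx":0,"ry":0,"rz":0,"x":0,"y":0,"z":0,"jaw":1},{"rx":0,"ry":0,"rz":0,"x":0,"y":0,"z":0,"jaw":1}]'
```

```text
scene0 [[210.0, 216.0, 216.0], [210.0, 216.0, 215.0], [140.0, 146.0, 146.0], [209.0, 215.0, 215.0]]
raw9_scene [[210.0, 217.0, 216.0], [210.0, 216.0, 216.0], [140.0, 146.0, 147.0], [209.0, 215.0, 215.0]]
raw12_scene [[204.0, 209.0, 209.0], [203.0, 208.0, 208.0], [64.0, 67.0, 66.0], [68.0, 74.0, 73.0]]
clock: 36.83
tcp_pos: [0.4781, 0.4225, 0.1816]
orientation: [-2.309, -2.125, -0.009]
contact_force: [-0.7, -0.2, -0.8]
grip_width: 0.0853
gripper_force: 0.0
clock: 37.33
tcp_pos: [0.4803, 0.4153, 0.0975]
orientation: [-2.32, -2.118, -0.0]
contact_force: [-0.0, -0.2, 0.4]
grip_width: 0.0853
gripper_force: 0.0
```

```bash
python3 -m jog '[{"rx":0,"ry":0,"rz":0,"x":0.03,"y":0.05,"z":-0.6,"jaw":1},{"rx":0,"ry":0,"rz":0,"x":0,"y":0,"z":-0.6,"jaw":1},{"rx":0,"ry":0,"rz":0,"x":0,"y":0,"z":-0.5,"jaw":1},{"rx":0,"ry":0,"rz":0,"x":0,"y":0,"z":-0.2,"jaw":1},{"rx":0,"ry":0,"rz":0,"x":0,"y":0,"z":0,"jaw":1}]' 20; python3 -m jog '[{"rx":0,"ry":0,"rz":0,"x":0,"y":0,"z":0,"jaw":-1},{"rx":0,"ry":0,"rz":0,"x":0,"y":0,"z":0,"jaw":-1},{"rx":0,"ry":0,"rz":0,"x":0,"y":0,"z":0,"jaw":-1}]' 20
```

```text
clock: 37.95
tcp_pos: [0.4823, 0.4185, -0.0162]
orientation: [-2.32, -2.118, -0.001]
contact_force: [0.2, -0.1, 0.3]
grip_width: 0.0853
gripper_force: 0.0
clock: 38.33
tcp_pos: [0.4829, 0.4188, -0.0152]
orientation: [2.32, 2.118, 0.004]
contact_force: [-1.3, -0.9, 6.1]
grip_width: 0.052
gripper_force: 19.9
```

```bash
python3 -m jog '[{"rx":0,"ry":0,"rz":0,"x":0,"y":0,"z":0.6,"jaw":-1},{"rx":0,"ry":0,"rz":0,"x":0,"y":0,"z":0.9,"jaw":-1},{"rx":0,"ry":0,"rz":0,"x":0,"y":0,"z":1,"jaw":-1},{"rx":0,"ry":0,"rz":0,"x":0,"y":0,"z":1,"jaw":-1},{"rx":0,"ry":0,"rz":0,"x":0.15,"y":-0.8,"z":0.3,"jaw":-1},{"rx":0,"ry":0,"rz":0,"x":0.15,"y":-0.8,"z":0,"jaw":-1},{"rx":0,"ry":0,"rz":0,"x":0.15,"y":-0.8,"z":0,"jaw":-1},{"rx":0,"ry":0,"rz":0,"x":0.15,"y":-0.8,"z":0,"jaw":-1}]' 20; python3 -m jog '[{"rx":0,"ry":0,"rz":0,"x":0.15,"y":-0.8,"z":0,"jaw":-1},{"rx":0,"ry":0,"rz":0,"x":0.15,"y":-0.8,"z":0,"jaw":-1},{"rx":0,"ry":0,"rz":0,"x":0.08,"y":-0.38,"z":0,"jaw":-1},{"rx":0,"ry":0,"rz":0,"x":0,"y":0,"z":-0.7,"jaw":-1},{"rx":0,"ry":0,"rz":0,"x":0,"y":0,"z":-0.8,"jaw":-1},{"rx":0,"ry":0,"rz":0,"x":0,"y":0,"z":-0.7,"jaw":-1},{"rx":0,"ry":0,"rz":0,"x":0,"y":0,"z":0,"jaw":-1},{"rx":0,"ry":0,"rz":0,"x":0,"y":0,"z":0,"jaw":-1}]' 20
```

```text
clock: 39.33
tcp_pos: [0.5182, 0.2245, 0.2119]
orientation: [2.32, 2.118, 0.002]
contact_force: [0.1, -0.1, -0.3]
grip_width: 0.0521
gripper_force: 21.2
clock: 40.33
tcp_pos: [0.5419, 0.1076, 0.0808]
orientation: [2.319, 2.118, 0.004]
contact_force: [0.7, -0.2, -0.0]
grip_width: 0.0522
gripper_force: 21.4
```

```bash
python3 -m jog '[{"rx":0,"ry":0,"rz":0,"x":0,"y":-0.05,"z":-0.6,"jaw":-1},{"rx":0,"ry":0,"rz":0,"x":0,"y":0,"z":-0.5,"jaw":-1},{"rx":0,"ry":0,"rz":0,"x":0,"y":0,"z":-0.18,"jaw":-1},{"rx":0,"ry":0,"rz":0,"x":0,"y":0,"z":0,"jaw":-1}]' 20; python3 -m jog '[{"rx":0,"ry":0,"rz":0,"x":0,"y":0,"z":0,"jaw":0.5},{"rx":0,"ry":0,"rz":0,"x":0,"y":0,"z":0,"jaw":0.5},{"rx":0,"ry":0,"rz":0,"x":0,"y":0,"z":0,"jaw":0.5}]' 20;python3 -m jog '[{"rx":0,"ry":0,"rz":0,"x":0,"y":0,"z":0.7,"jaw":0.5},{"rx":0,"ry":0,"rz":0,"x":0,"y":0,"z":1,"jaw":0.5},{"rx":0,"ry":0,"rz":0,"x":0,"y":0,"z":1,"jaw":0.5},{"rx":0,"ry":0,"rz":0,"x":0,"y":0,"z":1,"jaw":0},{"rx":0,"ry":0,"rz":0,"x":0,"y":0,"z":1,"jaw":-0.2},{"rx":0,"ry":0,"rz":0,"x":0,"y":0,"z":1,"jaw":-0.2},{"rx":0,"ry":0,"rz":0,"x":0,"y":0,"z":0.7,"jaw":-0.2},{"rx":0,"ry":0,"rz":0,"x":0,"y":0,"z":0,"jaw":-0.5}]' 30
python3 - <<'E'
from food import *
F=now(); find(F,ref())
for n in F: cv2.imwrite(f"pics/raw13_{n}.png",F[n])
E
```

```text
clock: 40.83
tcp_pos: [0.5416, 0.1045, 0.0033]
orientation: [2.319, 2.118, 0.002]
contact_force: [-0.6, -0.1, -1.2]
grip_width: 0.0524
gripper_force: 21.4
clock: 41.2
tcp_pos: [0.5412, 0.1043, 0.0029]
orientation: [2.32, 2.118, 0.002]
contact_force: [0.0, -0.4, -0.4]
grip_width: 0.064
gripper_force: 0.0
clock: 42.2
tcp_pos: [0.5422, 0.1047, 0.3905]
orientation: [2.317, 2.116, 0.011]
contact_force: [-0.2, 0.8, -0.6]
grip_width: 0.0214
gripper_force: 0.0
tinA [([-7, 4], 0.88, [-0.0008, 0.0157]), ([-26, 38], 0.74, [0.0906, -0.0054])]
tinB [([3, -25], 0.78, [0.0528, -0.0452]), ([-51, -54], 0.55, [-0.0677, -0.1542])]
garlic [([-6, -5], 0.59, [0.0157, 0.0022]), ([9, 56], 0.77, [0.1064, 0.0635])]
```

All the food is in the well. Back to the ring bar, which I released at a known pose.

```bash
python3 -m jog '[{"rx":0,"ry":0,"rz":0,"x":0.7,"y":-0.34,"z":0,"jaw":-0.25},{"rx":0,"ry":0,"rz":0,"x":0.7,"y":-0.34,"z":0,"jaw":-0.25},{"rx":0,"ry":0,"rz":0,"x":0.7,"y":-0.34,"z":0,"jaw":-0.25},{"rx":0,"ry":0,"rz":0,"x":0.81,"y":-0.35,"z":0,"jaw":-0.25},{"rx":0,"ry":0,"rz":0,"x":0,"y":0,"z":-0.7,"jaw":-0.25},{"rx":0,"ry":0,"rz":0,"x":0,"y":0,"z":-0.7,"jaw":-0.25},{"rx":0,"ry":0,"rz":0,"x":0,"y":0,"z":0,"jaw":-0.25}]' 40
```

```text
clock: 43.18
tcp_pos: [0.7123, 0.0218, 0.2961]
orientation: [-2.315, -2.114, 0.014]
contact_force: [-0.6, 0.3, 0.4]
grip_width: 0.0317
gripper_force: 0.0
```

```bash
python3 -m jog '[{"rx":0,"ry":0,"rz":0,"x":0,"y":0,"z":0,"jaw":-0.25},{"rx":0,"ry":0,"rz":0,"x":0.02,"y":0,"z":-0.4,"jaw":-0.25},{"rx":0,"ry":0,"rz":0,"x":0,"y":0,"z":-0.4,"jaw":-0.25},{"rx":0,"ry":0,"rz":0,"x":0,"y":0,"z":0,"jaw":-0.25}]' 40;python3 -m jog '[{"rx":0,"ry":0,"rz":0,"x":0,"y":0,"z":0,"jaw":-1},{"rx":0,"ry":0,"rz":0,"x":0,"y":0,"z":0,"jaw":-1},{"rx":0,"ry":0,"rz":0,"x":0,"y":0,"z":0,"jaw":-1}]' 40
```

```text
clock: 43.68
tcp_pos: [0.7162, 0.0221, 0.2545]
orientation: [-2.319, -2.118, 0.001]
contact_force: [0.5, -0.9, 0.4]
grip_width: 0.0321
gripper_force: 0.0
clock: 44.05
tcp_pos: [0.717, 0.0221, 0.2554]
orientation: [2.319, 2.118, 0.002]
contact_force: [-0.1, -0.2, 0.1]
grip_width: 0.0002
gripper_force: 0.0
```

```bash
python3 -m jog '[{"rx":0,"ry":0,"rz":0,"x":0,"y":0,"z":0.1,"jaw":-0.2},{"rx":0,"ry":0,"rz":0,"x":0,"y":0,"z":0,"jaw":-0.2},{"rx":0,"ry":0,"rz":0,"x":0,"y":0,"z":-0.3,"jaw":-0.2},{"rx":0,"ry":0,"rz":0,"x":0,"y":0,"z":0,"jaw":-0.2}]' 40;python3 -m jog '[{"rx":0,"ry":0,"rz":0,"x":0,"y":0,"z":0,"jaw":-1},{"rx":0,"ry":0,"rz":0,"x":0,"y":0,"z":0,"jaw":-1},{"rx":0,"ry":0,"rz":0,"x":0,"y":0,"z":0,"jaw":-1}]' 40
python3 - <<'E'
from food import *
F=now(); 
for n in F: cv2.imwrite(f"pics/raw14_{n}.png",F[n])
E
```

```text
clock: 44.55
tcp_pos: [0.715, 0.0219, 0.2393]
orientation: [-2.318, -2.117, 0.006]
contact_force: [0.4, 0.5, -0.4]
grip_width: 0.0342
gripper_force: 0.0
clock: 44.92
tcp_pos: [0.7165, 0.022, 0.2423]
orientation: [2.32, 2.118, 0.0]
contact_force: [-0.1, 0.3, -1.3]
grip_width: 0.0058
gripper_force: 39.0
```

```bash
python3 -m jog '[{"rx":0,"ry":0,"rz":0,"x":-0.15,"y":0.013,"z":0.04,"jaw":-1},{"rx":0,"ry":0,"rz":0,"x":-0.378,"y":0.034,"z":0.073,"jaw":-1},{"rx":0,"ry":0,"rz":0,"x":-0.385,"y":0.035,"z":0.023,"jaw":-1},{"rx":0,"ry":0,"rz":0,"x":0,"y":0,"z":0,"jaw":-1}]' 40; python3 -m jog '[{"rx":0,"ry":0,"rz":0,"x":-0.383,"y":0.034,"z":-0.027,"jaw":-1},{"rx":0,"ry":0,"rz":0,"x":-0.378,"y":0.034,"z":-0.077,"jaw":-1},{"rx":0,"ry":0,"rz":0,"x":-0.365,"y":0.033,"z":-0.125,"jaw":-1},{"rx":0,"ry":0,"rz":0,"x":0,"y":0,"z":0,"jaw":-1}]' 40;  python3 -m jog '[{"rx":0,"ry":0,"rz":0,"x":-0.345,"y":0.031,"z":-0.173,"jaw":-1},{"rx":0,"ry":0,"rz":0,"x":-0.32,"y":0.029,"z":-0.215,"jaw":-1},{"rx":0,"ry":0,"rz":0,"x":-0.288,"y":0.026,"z":-0.255,"jaw":-1},{"rx":0,"ry":0,"rz":0,"x":0,"y":0,"z":0,"jaw":-1}]' 40
```

```text
clock: 45.52
tcp_pos: [0.6596, 0.0272, 0.2508]
orientation: [-2.318, -2.118, 0.002]
contact_force: [-3.9, -0.5, -0.8]
grip_width: 0.0058
gripper_force: 39.3
clock: 46.02
tcp_pos: [0.5926, 0.0333, 0.2362]
orientation: [-2.318, -2.118, 0.004]
contact_force: [-3.6, 1.1, -3.1]
grip_width: 0.0054
gripper_force: 39.1
clock: 46.52
tcp_pos: [0.537, 0.0384, 0.1975]
orientation: [-2.319, -2.118, 0.001]
contact_force: [1.5, 0.5, -5.7]
grip_width: 0.0055
gripper_force: 39.0
```

```bash
python3 -m jog '[{"rx":0,"ry":0,"rz":0,"x":-0.253,"y":0.023,"z":-0.292,"jaw":-1},{"rx":0,"ry":0,"rz":0,"x":-0.212,"y":0.019,"z":-0.322,"jaw":-1},{"rx":0,"ry":0,"rz":0,"x":0,"y":0,"z":0,"jaw":-1}]' 40; python3 -m jog '[{"rx":0,"ry":0,"rz":0,"x":-0.17,"y":0.015,"z":-0.347,"jaw":-1},{"rx":0,"ry":0,"rz":0,"x":-0.122,"y":0.011,"z":-0.365,"jaw":-1},{"rx":0,"ry":0,"rz":0,"x":0,"y":0,"z":0,"jaw":-1},{"rx":0,"ry":0,"rz":0,"x":0,"y":0,"z":0,"jaw":-1}]' 40
python3 - <<'E'
from food import *
F=now(); 
for n in F: cv2.imwrite(f"pics/raw15_{n}.png",F[n])
E
```

```text
clock: 46.9
tcp_pos: [0.5087, 0.0409, 0.1607]
orientation: [-2.318, -2.117, 0.003]
contact_force: [-0.7, 1.3, -5.6]
grip_width: 0.004
gripper_force: 36.7
clock: 47.4
tcp_pos: [0.5126, 0.0417, 0.1312]
orientation: [2.305, 2.098, 0.049]
contact_force: [17.3, -8.3, 44.2]
grip_width: 0.0012
gripper_force: 34.7
```

```bash
python3 -m jog '[{"rx":0,"ry":0,"rz":0,"x":0.1,"y":0,"z":0.4,"jaw":-1},{"rx":0,"ry":0,"rz":0,"x":0,"y":0,"z":0.9,"jaw":-1},{"rx":0,"ry":0,"rz":0,"x":0,"y":0.7,"z":1,"jaw":-1},{"rx":0,"ry":0,"rz":0,"x":0,"y":1,"z":0.5,"jaw":-1},{"rx":0,"ry":0,"rz":0,"x":0,"y":1,"z":0,"jaw":-1},{"rx":0,"ry":0,"rz":0,"x":0,"y":0.5,"z":0,"jaw":-1},{"rx":0,"ry":0,"rz":0,"x":0,"y":0,"z":0,"jaw":-1}]' 40
python3 - <<'E'
from food import *
P={n:camera_params(n) for n in("scene","side")}; q=np.load("q.npy"); F=now()
W=lambda B:np.array(B)/1e3@Ro.from_euler('z',q[2]).as_matrix().T+[q[0],q[1],0]
for n in P:
  cv2.imwrite(f"pics/raw16_{n}.png",F[n])
  for th,c in((0,(0,0,255)),(5,(0,255,0)),(10,(255,0,0))):
    t=np.radians(th);e=[98-193*np.cos(t),0,114+193*np.sin(t)]
    uv=proj(P[n],W([[e[0],y,e[2]] for y in(120,-120)])); u2=uv+(uv[0]-uv[1])*.12; u2[1]=uv[0]; # short marks outside the left end
    u2=np.array([uv[0]+(uv[0]-uv[1])*.10,uv[0]]).round().astype(int); cv2.line(F[n],tuple(map(int,u2[0])),tuple(map(int,u2[1])),c,1)
a=cv2.resize(F["side"][120:290,150:380],(400,296),interpolation=2); b=cv2.resize(F["scene"][140:310,265:495],(400,296),interpolation=2)
w=np.ascontiguousarray(grab_frame("wrist")[:,:,::-1])
cv2.imwrite("pics/c16.png",cv2.vconcat([cv2.hconcat([a,b]),cv2.resize(w,(800,600))[:300]]))
E
```

```text
clock: 48.38
tcp_pos: [0.4978, 0.2271, 0.2769]
orientation: [-2.315, -2.123, -0.001]
contact_force: [-0.8, -0.4, 0.6]
grip_width: -0.0
gripper_force: 0.0
```

View pics/c16.png

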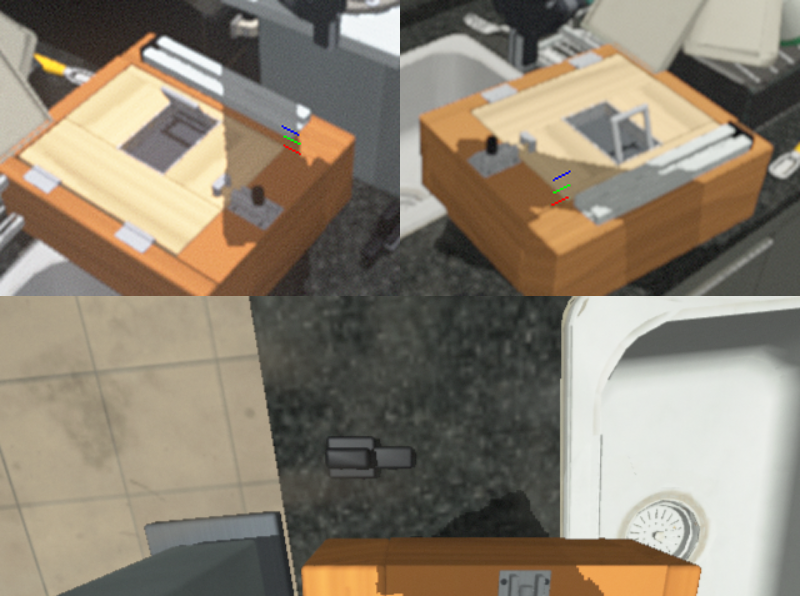

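The hatch looks shut, and the ring stands roughly upright in its pocket (bar at about (630,112) in the upper right panel). I'll compute the bar's position and check flushness numerically.

Run:
```python
from food import *
P={n:camera_params(n) for n in("scene","side")}; q=np.load("q.npy")
def ray_y(p,uv,by):
    R=np.array(p["R"]);t=np.array(p["t"]);Z=Ro.from_euler('z',-q[2]).as_matrix();C=Z@(-R.T@t-[q[0],q[1],0]);d=Z@R.T@np.array([(uv[0]-p["cx"])/p["fx"],(uv[1]-p["cy"])/p["fy"],1]);return (C+d*(by-C[1])/d[1])*1e3
f=lambda u,v:(265+(u-400)/400*230,140+v/296*170)
for n,u,by in(("bar R",(645,108),-.02),("bar L",(614,116),.02),("mid",(630,112),0),("legL foot",(620,160),.02),("legR foot",(653,150),-.02)): print(n,ray_y(P["scene"],f(*u),by).round(1))
I0=ref();
for n in P:
  I=cv2.imread(f"pics/raw16_{n}.png");W=lambda B:np.array(B)/1e3@Ro.from_euler('z',q[2]).as_matrix().T+[q[0],q[1],0]
  for k,pt in(("hatch FR",(-93,-118,114)),("hatch R mid",(-30,-118,114)),("pocket FL",(-81,34,114)),("pocket BL",(21,34,114)),("tab",(0,105,120)),("fixed deck FL",(-157,179,114))):
    u=proj(P[n],W([pt]))[0].round().astype(int);h=8
    T=cv2.cvtColor(I0[n],6)[u[1]-h:u[1]+h+1,u[0]-h:u[0]+h+1];S=cv2.cvtColor(I,6)[u[1]-h-8:u[1]+h+9,u[0]-h-8:u[0]+h+9];R=cv2.matchTemplate(S,T,5);_,s,_,l=cv2.minMaxLoc(R);print(n,k,(l[0]-8,l[1]-8),round(s,2))
  e=lambda th:proj(P[n],W([[98-193*np.cos(np.radians(th)),60,114+193*np.sin(np.radians(th))]]))[0]; print("px per deg at edge",(e(1)-e(0)).round(2))
```

```text
bar R [-57.4 -20.  154.2]
bar L [-49.2  20.  153.6]
mid [-53.9   0.  154.3]
legL foot [-69.4  20.  102.3]
legR foot [-81.2 -20.  107.9]
scene hatch FR (-3, 8) 0.29
scene hatch R mid (-3, 8) 0.72
scene pocket FL (6, -4) 0.75
scene pocket BL (0, 0) 1.0
scene tab (0, -1) 0.67
scene fixed deck FL (0, 0) 1.0
px per deg at edge [ 0.19 -1.31]
side hatch FR (0, 0) 0.94
side hatch R mid (8, 8) 0.21
side pocket FL (-2, 0) 0.68
side pocket BL (0, 0) 1.0
side tab (0, 0) 0.51
side fixed deck FL (0, 0) 0.99
px per deg at edge [-0.09 -1.14]
```

The ring leans about 20° towards the hinge and the hatch is shut to within about 1°. Pushing the ring over with closed fingers from the front side, then down into its pocket.

```bash
python3 -m jog '[{"rx":0,"ry":0,"rz":0,"x":-0.1,"y":-0.76,"z":0,"jaw":-1},{"rx":0,"ry":0,"rz":0,"x":-0.1,"y":-0.76,"z":0,"jaw":-1},{"rx":0,"ry":0,"rz":0,"x":-0.1,"y":-0.76,"z":0,"jaw":-1},{"rx":0,"ry":0,"rz":0,"x":-0.03,"y":-0.78,"z":0,"jaw":-1},{"rx":0,"ry":0,"rz":0,"x":0,"y":0,"z":-0.7,"jaw":-1},{"rx":0,"ry":0,"rz":0,"x":0,"y":0,"z":-0.7,"jaw":-1},{"rx":0,"ry":0,"rz":0,"x":0,"y":0,"z":-0.6,"jaw":-1},{"rx":0,"ry":0,"rz":0,"x":0,"y":0,"z":0,"jaw":-1}]' 40
```

```text
clock: 49.52
tcp_pos: [0.4758, 0.0384, 0.154]
orientation: [-2.321, -2.114, 0.008]
contact_force: [0.2, -1.4, 0.9]
grip_width: 0.0002
gripper_force: 0.0
```

```bash
python3 -m jog '[{"rx":0,"ry":0,"rz":0,"x":0,"y":0.06,"z":-0.4,"jaw":-1},{"rx":0,"ry":0,"rz":0,"x":0,"y":0,"z":-0.2,"jaw":-1},{"rx":0,"ry":0,"rz":0,"x":0,"y":0,"z":0,"jaw":-1}]'; python3 -m jog '[{"rx":0,"ry":0,"rz":0,"x":0.35,"y":-0.03,"z":0,"jaw":-1},{"rx":0,"ry":0,"rz":0,"x":0.35,"y":-0.03,"z":0,"jaw":-1},{"rx":0,"ry":0,"rz":0,"x":0,"y":0,"z":0,"jaw":-1}]'; python3 -m jog '[{"rx":0,"ry":0,"rz":0,"x":0.35,"y":-0.03,"z":0,"jaw":-1},{"rx":0,"ry":0,"rz":0,"x":0.1,"y":-0.01,"z":0,"jaw":-1},{"rx":0,"ry":0,"rz":0,"x":0,"y":0,"z":0,"jaw":-1}]'
```

```text
clock: 49.9
tcp_pos: [0.4779, 0.0435, 0.1201]
orientation: [2.321, 2.118, -0.001]
contact_force: [0.6, 0.8, 0.9]
grip_width: 0.0
gripper_force: 0.0
clock: 50.28
tcp_pos: [0.5217, 0.0401, 0.121]
orientation: [2.32, 2.116, 0.003]
contact_force: [-0.9, -0.3, 0.3]
grip_width: -0.0001
gripper_force: 0.0
clock: 50.65
tcp_pos: [0.5464, 0.0379, 0.1199]
orientation: [-2.32, -2.118, 0.0]
contact_force: [-0.4, -0.6, 0.4]
grip_width: 0.0001
gripper_force: 0.0
```

```bash
python3 -m jog '[{"rx":0,"ry":0,"rz":0,"x":0,"y":0,"z":-0.3,"jaw":-1},{"rx":0,"ry":0,"rz":0,"x":0,"y":0,"z":0,"jaw":-1}]'; python3 -m jog '[{"rx":0,"ry":0,"rz":0,"x":0,"y":0,"z":-0.15,"jaw":-1},{"rx":0,"ry":0,"rz":0,"x":0,"y":0,"z":0,"jaw":-1}]';  python3 -m jog '[{"rx":0,"ry":0,"rz":0,"x":0,"y":0,"z":-0.08,"jaw":-1},{"rx":0,"ry":0,"rz":0,"x":0,"y":0,"z":0,"jaw":-1}]'
```

```text
clock: 50.9
tcp_pos: [0.5493, 0.0381, 0.1028]
orientation: [2.317, 2.116, 0.008]
contact_force: [5.6, -1.2, 3.4]
grip_width: -0.0003
gripper_force: 2.9
clock: 51.15
tcp_pos: [0.5536, 0.0378, 0.0959]
orientation: [2.314, 2.111, 0.018]
contact_force: [12.5, -1.7, 6.0]
grip_width: -0.0005
gripper_force: 6.3
clock: 51.4
tcp_pos: [0.5554, 0.0377, 0.092]
orientation: [2.313, 2.109, 0.022]
contact_force: [15.7, -2.6, 5.9]
grip_width: 0.0
gripper_force: 8.1
```

```bash
python3 -m jog '[{"rx":0,"ry":0,"rz":0,"x":0,"y":0,"z":0.8,"jaw":-1},{"rx":0,"ry":0,"rz":0,"x":-0.22,"y":0.02,"z":0,"jaw":-1},{"rx":0,"ry":0,"rz":0,"x":0,"y":0,"z":-0.5,"jaw":-1},{"rx":0,"ry":0,"rz":0,"x":0,"y":0,"z":0,"jaw":-1}]'; python3 -m jog '[{"rx":0,"ry":0,"rz":0,"x":0,"y":0,"z":-0.15,"jaw":-1},{"rx":0,"ry":0,"rz":0,"x":0,"y":0,"z":0,"jaw":-1}]';  python3 -m jog '[{"rx":0,"ry":0,"rz":0,"x":0,"y":0,"z":-0.1,"jaw":-1},{"rx":0,"ry":0,"rz":0,"x":0,"y":0,"z":0,"jaw":-1}]'
```

```text
clock: 51.9
tcp_pos: [0.5303, 0.0389, 0.1039]
orientation: [-2.317, -2.117, 0.007]
contact_force: [1.0, 0.4, 0.7]
grip_width: -0.0001
gripper_force: 0.0
clock: 52.15
tcp_pos: [0.5332, 0.0392, 0.0966]
orientation: [-2.319, -2.118, 0.001]
contact_force: [0.5, -0.1, 0.4]
grip_width: -0.0
gripper_force: 0.0
clock: 52.4
tcp_pos: [0.5334, 0.0392, 0.0906]
orientation: [-2.32, -2.118, 0.001]
contact_force: [0.4, -0.9, -0.4]
grip_width: -0.0
gripper_force: 0.0
```

```bash
python3 -m jog '[{"rx":0,"ry":0,"rz":0,"x":0,"y":0,"z":-0.06,"jaw":-1},{"rx":0,"ry":0,"rz":0,"x":0,"y":0,"z":0,"jaw":-1}]'; python3 -m jog '[{"rx":0,"ry":0,"rz":0,"x":0,"y":0,"z":-0.06,"jaw":-1},{"rx":0,"ry":0,"rz":0,"x":0,"y":0,"z":0,"jaw":-1}]';  python3 -m jog '[{"rx":0,"ry":0,"rz":0,"x":0,"y":0,"z":-0.05,"jaw":-1},{"rx":0,"ry":0,"rz":0,"x":0,"y":0,"z":0,"jaw":-1}]'
```

```text
clock: 52.65
tcp_pos: [0.5334, 0.0392, 0.087]
orientation: [-2.32, -2.118, 0.001]
contact_force: [-0.7, 0.4, 0.2]
grip_width: 0.0002
gripper_force: 0.0
clock: 52.9
tcp_pos: [0.5342, 0.0393, 0.0852]
orientation: [2.32, 2.118, 0.001]
contact_force: [-4.9, -1.0, 14.9]
grip_width: -0.0
gripper_force: 7.4
clock: 53.15
tcp_pos: [0.5339, 0.0394, 0.0838]
orientation: [2.32, 2.118, 0.001]
contact_force: [-11.5, -1.3, 32.1]
grip_width: -0.0001
gripper_force: 13.3
```

```bash
python3 -m jog '[{"rx":0,"ry":0,"rz":0,"x":0,"y":0,"z":0.6,"jaw":-1},{"rx":0,"ry":0,"rz":0,"x":-0.18,"y":0.64,"z":0,"jaw":-1},{"rx":0,"ry":0,"rz":0,"x":-0.17,"y":0.64,"z":0,"jaw":-1},{"rx":0,"ry":0,"rz":0,"x":0,"y":0,"z":-0.3,"jaw":-1},{"rx":0,"ry":0,"rz":0,"x":0,"y":0,"z":0,"jaw":-1}]'; python3 -m jog '[{"rx":0,"ry":0,"rz":0,"x":0,"y":0,"z":-0.15,"jaw":-1},{"rx":0,"ry":0,"rz":0,"x":0,"y":0,"z":0,"jaw":-1}]';  python3 -m jog '[{"rx":0,"ry":0,"rz":0,"x":0,"y":0,"z":-0.06,"jaw":-1},{"rx":0,"ry":0,"rz":0,"x":0,"y":0,"z":0,"jaw":-1}]'; python3 -m jog '[{"rx":0,"ry":0,"rz":0,"x":0,"y":0,"z":-0.06,"jaw":-1},{"rx":0,"ry":0,"rz":0,"x":0,"y":0,"z":0,"jaw":-1}]'
```

```text
clock: 53.78
tcp_pos: [0.5115, 0.1159, 0.0977]
orientation: [-2.318, -2.119, 0.003]
contact_force: [0.1, -1.6, 0.5]
grip_width: 0.0001
gripper_force: 0.0
clock: 54.02
tcp_pos: [0.5124, 0.1152, 0.0892]
orientation: [-2.321, -2.117, 0.001]
contact_force: [0.7, -0.4, -0.8]
grip_width: -0.0001
gripper_force: 0.0
clock: 54.28
tcp_pos: [0.5131, 0.1156, 0.088]
orientation: [2.32, 2.117, 0.001]
contact_force: [-5.9, -1.5, 17.9]
grip_width: 0.0
gripper_force: 8.9
clock: 54.52
tcp_pos: [0.5133, 0.1156, 0.0877]
orientation: [2.321, 2.116, 0.001]
contact_force: [-17.2, -4.5, 50.7]
grip_width: 0.0002
gripper_force: 25.3
```

The hatch face is at the same height as the first touch, so it is flush; the ring bar sits lower than that face. Now the bolt: closed fingers go down on its outer side and push towards box -y.

```bash
python3 -m jog '[{"rx":0,"ry":0,"rz":0,"x":0,"y":0,"z":0.8,"jaw":-1},{"rx":0,"ry":0,"rz":0,"x":0,"y":0,"z":0.8,"jaw":-1},{"rx":0,"ry":0,"rz":0,"x":0.58,"y":0.91,"z":0,"jaw":-1},{"rx":0,"ry":0,"rz":0,"x":0.58,"y":0.91,"z":0,"jaw":-1},{"rx":0,"ry":0,"rz":0,"x":0,"y":0,"z":-0.5,"jaw":-1},{"rx":0,"ry":0,"rz":0,"x":0,"y":0,"z":0,"jaw":-1},{"rx":0,"ry":0,"rz":0,"x":0,"y":0,"z":0,"jaw":-1}]'
```

```text
clock: 55.4
tcp_pos: [0.5801, 0.2204, 0.1492]
orientation: [2.321, 2.116, 0.0]
contact_force: [-0.3, 0.5, 0.1]
grip_width: 0.0001
gripper_force: 0.0
```

```bash
python3 -m jog '[{"rx":0,"ry":0,"rz":0,"x":0.04,"y":0.05,"z":-0.4,"jaw":-1},{"rx":0,"ry":0,"rz":0,"x":0,"y":0,"z":-0.29,"jaw":-1},{"rx":0,"ry":0,"rz":0,"x":0,"y":0,"z":0,"jaw":-1}]'; python3 -m jog '[{"rx":0,"ry":0,"rz":0,"x":-0.02,"y":-0.2,"z":0,"jaw":-1},{"rx":0,"ry":0,"rz":0,"x":-0.02,"y":-0.2,"z":0,"jaw":-1},{"rx":0,"ry":0,"rz":0,"x":0,"y":0,"z":0,"jaw":-1}]'; python3 -m jog '[{"rx":0,"ry":0,"rz":0,"x":-0.01,"y":-0.15,"z":0,"jaw":-1},{"rx":0,"ry":0,"rz":0,"x":-0.01,"y":-0.1,"z":0,"jaw":-1},{"rx":0,"ry":0,"rz":0,"x":0,"y":0,"z":0,"jaw":-1}]'
```

```text
clock: 55.78
tcp_pos: [0.5813, 0.2234, 0.1063]
orientation: [-2.32, -2.117, 0.004]
contact_force: [0.1, -0.0, 0.8]
grip_width: -0.0002
gripper_force: 0.0
clock: 56.15
tcp_pos: [0.5802, 0.1985, 0.1078]
orientation: [2.322, 2.115, 0.0]
contact_force: [-0.1, -0.3, -0.4]
grip_width: 0.0001
gripper_force: 0.0
clock: 56.52
tcp_pos: [0.5786, 0.1845, 0.1071]
orientation: [2.321, 2.117, -0.001]
contact_force: [-0.0, -0.4, -0.0]
grip_width: -0.0001
gripper_force: 0.0
```

```bash
python3 -m jog '[{"rx":0,"ry":0,"rz":0,"x":0,"y":-0.08,"z":0,"jaw":-1},{"rx":0,"ry":0,"rz":0,"x":0,"y":0,"z":0,"jaw":-1}]'; python3 -m jog '[{"rx":0,"ry":0,"rz":0,"x":0,"y":-0.06,"z":0,"jaw":-1},{"rx":0,"ry":0,"rz":0,"x":0,"y":0,"z":0,"jaw":-1}]';  python3 -m jog '[{"rx":0,"ry":0,"rz":0,"x":0,"y":-0.06,"z":0,"jaw":-1},{"rx":0,"ry":0,"rz":0,"x":0,"y":0,"z":0,"jaw":-1}]'
python3 - <<'E'
from food import *
P=camera_params("side");F=now();q=np.load("q.npy");W=lambda B:np.array(B)/1e3@Ro.from_euler('z',q[2]).as_matrix().T+[q[0],q[1],0]
for n in F:
    cv2.imwrite(f"pics/raw20_{n}.png",F[n]);g=cv2.cvtColor(F[n],6);P=camera_params(n)
    for y in(168,158,148,138,128,118): u=proj(P,W([[0,y,143]]))[0].round().astype(int);print(n,y,u,g[u[1]-1:u[1]+2,u[0]-1:u[0]+2].mean().round())
E
```

```text
clock: 56.78
tcp_pos: [0.5784, 0.1822, 0.1071]
orientation: [-2.318, -2.119, -0.002]
contact_force: [0.3, 4.6, -0.3]
grip_width: -0.0
gripper_force: 2.2
clock: 57.02
tcp_pos: [0.5784, 0.182, 0.1072]
orientation: [-2.314, -2.12, -0.007]
contact_force: [0.4, 11.0, -2.7]
grip_width: -0.0001
gripper_force: 5.8
clock: 57.28
tcp_pos: [0.5783, 0.1819, 0.1073]
orientation: [-2.309, -2.121, -0.013]
contact_force: [1.5, 19.0, -5.1]
grip_width: -0.0
gripper_force: 9.2
scene 168 [313 223] 96.0
scene 158 [317 221] 94.0
scene 148 [321 220] 73.0
scene 138 [325 218] 37.0
scene 128 [329 216] 28.0
scene 118 [333 214] 116.0
side 168 [303 234] 117.0
side 158 [299 232] 92.0
side 148 [295 229] 92.0
side 138 [290 227] 50.0
side 128 [286 225] 50.0
side 118 [282 222] 50.0
```

```bash
python3 -m jog '[{"rx":0,"ry":0,"rz":0,"x":0.02,"y":0.5,"z":0,"jaw":-1},{"rx":0,"ry":0,"rz":0,"x":0,"y":0,"z":0.8,"jaw":-1},{"rx":0,"ry":0,"rz":0,"x":0,"y":0,"z":1,"jaw":-1},{"rx":0,"ry":0,"rz":0,"x":0.2,"y":-0.6,"z":1,"jaw":-1},{"rx":0,"ry":0,"rz":0,"x":0.3,"y":-1,"z":0.5,"jaw":-1},{"rx":0,"ry":0,"rz":0,"x":0.3,"y":-1,"z":0.3,"jaw":-1},{"rx":0,"ry":0,"rz":0,"x":0,"y":-0.8,"z":0,"jaw":-1},{"rx":0,"ry":0,"rz":0,"x":0,"y":0,"z":0,"jaw":-1}]'
python3 - <<'E'
from food import *
I0=ref();F=now();q=np.load("q.npy");W=lambda B:np.array(B)/1e3@Ro.from_euler('z',q[2]).as_matrix().T+[q[0],q[1],0]
def m(n,k,pt,h=7,r=24,world=False):
    P=camera_params(n);u=proj(P,[pt] if world else W([pt]))[0].round().astype(int)
    T=I0[n][u[1]-h:u[1]+h+1,u[0]-h:u[0]+h+1];S=F[n][u[1]-h-r:u[1]+h+r+1,u[0]-h-r:u[0]+h+r+1];_,s,_,l=cv2.minMaxLoc(cv2.matchTemplate(S,T,5));print(n,k,(l[0]-r,l[1]-r),round(s,2))
for n in F:
    cv2.imwrite(f"pics/raw21_{n}.png",F[n]);P=camera_params(n)
    print("knob shift expected 30mm:",(proj(P,W([[0,128,143]]))-proj(P,W([[0,158,143]]))).round(1))
    m(n,"knob",(0,158,143),5)
    m(n,"ring bar",(-23,0,109),6,6);m(n,"ring leg",(-45,20,109),6,6);m(n,"pocket BL",(21,34,114),7,6);m(n,"hatch FR",(-93,-118,114),7,6);m(n,"hatch FL",(-93,118,114),7,6)
    for k,x in(("jar",(.45,.511,.06)),("salt",(.617,.4845,.06)),("sardine",(.513,.5385,.027))): m(n,k,x,10,10,True)
E
```

```text
clock: 58.38
tcp_pos: [0.6236, 0.0049, 0.312]
orientation: [2.328, 2.106, -0.004]
contact_force: [-0.6, 1.3, 0.3]
grip_width: 0.0001
gripper_force: 0.0
knob shift expected 30mm: [[12.5 -5.1]]
scene knob (11, -4) 0.94
scene ring bar (0, 0) 1.0
scene ring leg (0, 0) 1.0
scene pocket BL (0, 0) 1.0
scene hatch FR (-4, -3) 0.28
scene hatch FL (0, 0) 1.0
scene jar (0, 0) 1.0
scene salt (0, 0) 1.0
scene sardine (0, 0) 1.0
knob shift expected 30mm: [[-12.8  -7.2]]
side knob (-11, -6) 0.9
side ring bar (0, 0) 1.0
side ring leg (0, 0) 1.0
side pocket BL (0, 0) 1.0
side hatch FR (0, 0) 0.96
side hatch FL (0, 0) 1.0
side jar (0, 0) 1.0
side salt (0, 0) 1.0
side sardine (0, 0) 1.0
```

The ring, hatch and bystanders all match their original appearance. The knob's shift reads a little short, so I'm measuring it to sub-pixel precision.

Run:
```python
from food import *
I0=ref();q=np.load("q.npy");W=lambda B:np.array(B)/1e3@Ro.from_euler('z',q[2]).as_matrix().T+[q[0],q[1],0]
for n in I0:
    P=camera_params(n);I=cv2.imread(f"pics/raw21_{n}.png");c=[]
    for im,y in((I0[n],158),(I,129)):
        u=proj(P,W([[0,y,141]]))[0].round().astype(int);s=6
        g=cv2.cvtColor(im[u[1]-16:u[1]+17,u[0]-16:u[0]+17],6);g=cv2.resize(g,None,fx=s,fy=s,interpolation=2);m=(g<50).astype(np.uint8)
        N,L,st,ce=cv2.connectedComponentsWithStats(m);ok=[i for i in range(1,N) if st[i,4]>300];i=min(ok,key=lambda i:np.hypot(*(ce[i]-16.5*s)));c.append(ce[i]/s+u-16);print(n,y,st[i]/s,c[-1].round(2))
        t=[((c[-1][0]),(st[i,1]/s+u[1]-16))];print(" top px",np.round(t,2))
    e=(proj(P,W([[0,128,141]]))-proj(P,W([[0,158,141]])))[0];d=c[1]-c[0];print(n,"travel mm",(d@e/(e@e)*30).round(1))
```

```text
scene 158 [ 14.5         12.83333333   4.83333333   9.66666667 223.66666667] [317.71 223.58]
 top px [[317.71 218.83]]
scene 129 [ 13.66666667  13.66666667   4.16666667   9.33333333 184.5       ] [328.75 219.32]
 top px [[328.75 214.67]]
scene travel mm 26.2Traceback (most recent call last):
  File "<stdin>", line 8, in <module>
ValueError: min() iterable argument is empty
```

```bash
python3 -m jog '[{"rx":0,"ry":0,"rz":0,"x":-0.44,"y":0.67,"z":0,"jaw":-1},{"rx":0,"ry":0,"rz":0,"x":-0.43,"y":0.66,"z":0,"jaw":-1},{"rx":0,"ry":0,"rz":0,"x":0,"y":0,"z":0,"jaw":-1},{"rx":0,"ry":0,"rz":0,"x":0,"y":0,"z":0,"jaw":-1},{"rx":0,"ry":0,"rz":0,"x":0,"y":0,"z":0,"jaw":-1}]'
python3 - <<'E'
from food import *
q=np.load("q.npy");P=camera_params("wrist");w=np.ascontiguousarray(grab_frame("wrist")[:,:,::-1]);cv2.imwrite("pics/w22.png",w);W=lambda B:np.array(B)/1e3@Ro.from_euler('z',q[2]).as_matrix().T+[q[0],q[1],0]
g=cv2.cvtColor(w,6);m=(g<45).astype(np.uint8);N,L,st,ce=cv2.connectedComponentsWithStats(m)
pr=proj(P,W([[0,158,150.5],[0,128,150.5],[0,128,128],[0,179,114],[0,120,114]]));print(pr.round(1))
for i in range(1,N):
    if st[i,4]>60 and np.hypot(*(ce[i]-pr[1]))<120:
        X=onplane(P,ce[i],.1505);print(st[i],ce[i].round(1),(Ro.from_euler('z',-q[2]).apply(X-[q[0],q[1],0])*1e3).round(1))
# intensity profile along box y at x=0 (knob), and x=-50 for edges
for bx,z in((0,150.5),(-60,114)):
    print(bx,[(y,int(g[tuple(proj(P,W([[bx,y,z]]))[0].round().astype(int)[::-1])])) for y in range(110,190,2) if 0<=proj(P,W([[bx,y,z]]))[0][1]<480])
E
```

```text
clock: 59.1
tcp_pos: [0.572, 0.0911, 0.3119]
orientation: [2.321, 2.117, -0.001]
contact_force: [-0.1, 0.2, -0.6]
grip_width: -0.0
gripper_force: 0.0
[[321.9  87.3]
 [322.  127. ]
 [322.1 126.7]
 [322.   64.8]
 [322.2 135.8]]
[268  12  13  15  80] [274.6  19.8] [-35.5 205.4 150.5]
[283  18  17  19 101] [292.   27.4] [-22.5 200.3 150.5]
0 [(110, 179), (112, 227), (114, 229), (116, 232), (118, 233), (120, 235), (122, 85), (124, 91), (126, 98), (128, 107), (130, 110), (132, 104), (134, 85), (136, 221), (138, 245), (140, 244), (142, 244), (144, 244), (146, 245), (148, 244), (150, 244), (152, 244), (154, 244), (156, 243), (158, 243), (160, 241), (162, 241), (164, 239), (166, 237), (168, 236), (170, 234), (172, 213), (174, 159), (176, 97), (178, 91), (180, 87), (182, 78), (184, 68), (186, 60), (188, 54)]
-60 [(110, 225), (112, 223), (114, 223), (116, 224), (118, 225), (120, 218), (122, 176), (124, 172), (126, 173), (128, 171), (130, 172), (132, 171), (134, 171), (136, 171), (138, 170), (140, 171), (142, 171), (144, 170), (146, 171), (148, 170), (150, 170), (152, 171), (154, 169), (156, 170), (158, 172), (160, 172), (162, 171), (164, 170), (166, 171), (168, 169), (170, 170), (172, 169), (174, 166), (176, 168), (178, 164), (180, 106), (182, 81), (184, 81), (186, 81), (188, 82)]
```

The wrist view puts the knob at y 121–135, centre 128, so the bolt is fully home. Handing in.

```bash
python3 -c "
from bench import r
print(r.hand_in())"
```

```text
the job is handed in; nothing more can be done
None
```

The job is done and handed in at about 59 s of the 210 s allowed: both tins and the garlic are in the store box, the hatch is flush with the ring folded flat, the bolt is fully home, the hold-down stands beside the box, and the spice jar, salt shaker and sardine tin haven't moved.

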